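# Tip the riser foot off the microscope base and load its spacers

### The job

The riser foot lies on its side on the microscope's granite base, its spindle under the ring light: draw it forward and roll it over the front edge of the base, without lifting it clear and easing it down rather than letting it topple, so that it stands on its underside on the bench close in front of the base. Then thread the wide spacer and, on top of it, the narrow one onto the spindle, both fully down. Do not knock the microscope's head, and leave everything else where it is.

Things in the scene. Friction and masses are not known exactly. Their poses are not given: they have to be found in the camera images.
- foot: Riser foot, 0.7 to 0.95 kg: block 70 (x) x 100 (y) x 55 (z) mm; from the middle of its top face stands a steel spindle, diameter 22, 92 mm long (last 6 mm tapered to diameter 16). Origin: centre of the underside, opposite the spindle; z runs along the spindle (block top at z = 55, spindle end at 147). It starts lying on its +x side on the granite slab, spindle level, pointing to the column.
- foot_toe (a point): Middle of the 100 mm long edge where the foot's underside meets the side it lies on at the start, at (35, 0, 0) mm in the foot's frame: it leads over the step. At the start it is 8 to 28 mm in from the slab's front edge and within about 0.1 rad of parallel to it.
- foot_centre (a point): Middle of the foot's block, at (0, 0, 27.5) mm in the foot's frame. The centre of mass is about 34 mm from the underside: the lying foot topples by itself once about that much of it overhangs the edge. Pinched lightly across, the spindle can swivel between the fingers.
- microscope: Fixed video inspection microscope. Its dark granite base is a slab 300 (x) x 240 (y) x 36 (z) mm on the bench; origin: centre of the slab's underside. +x points to the back, away from the robot, where the column stands (diameter 32, at x = 110). The front edge, x = -150 mm, faces the robot and is the step, 36 mm straight down to the bench.
- step_edge (a point): Middle of the top of the slab's front edge, at (-150, 0, 36) mm in the microscope's frame.
- scope_head: The microscope's head, fixed: black ring light, diameter 110, 26 mm high; above it barrel, collar (diameter 74) and camera, 200 mm more; an arm joins it to the column. Origin: centre of the ring light's underside, 240 mm above the bench, at (-7, 0) mm in the microscope's frame. It covers the spindle of the lying foot: a vertical tool does not fit; reach in from the front with the tool leaning.
- spacer_wide_mid (a point): Centre of the wide spacer, a black plastic sleeve standing on the bench, bore upright: outer diameter 66, bore 26, height 60 mm, 0.25 kg. The point is on its axis at half height (30 mm above its underside); z along the axis.
- spacer_narrow_mid (a point): Centre of the narrow spacer, a black plastic ring lying flat on the bench: outer diameter 48, bore 26, height 28 mm, 0.06 kg. The point is on its axis at half height (14 mm above its underside). The two spacers may have changed places.
- lens_cleaner: Bystander: small capped bottle, diameter 42, height 120 mm; origin at the centre of its underside.
- objective: Bystander: microscope objective standing on end, diameter 34, height 46 mm; origin at the centre of its underside.
- slide_box: Bystander: closed blue slide box, 85 x 75 x 34 mm; origin at the centre of its underside.
- screwdriver: Bystander: screwdriver lying along its own x on the bench, 170 mm long; origin at about its middle.
- jar: Bystander: small jar with a white cap, diameter 56, height 60 mm; origin at the centre of its underside.
- dish: Bystander: shallow open dish, diameter 88, height 16 mm; origin at the centre of its underside.
- tip_box: Bystander: closed box, 120 x 85 x 55 mm; origin at the centre of its underside.
There are look-alikes about, which are no part of the job. Leave any orange, pink or yellow look-alike of the part that bears spacer_narrow_mid alone.

How it is judged:
By the outcome, as a careful person would: the job done as asked, in the order asked, and still so for the second after the job is handed in, with the robot touching nothing.
It also fails if it takes over 72 s, if anything falls off the work surface, if the arm or the gripper's body presses on something with over 40 N, if the wrist force passes 120 N, or if a joint passes its speed limit or range.

### The arm

A 6-joint arm with a two-finger parallel gripper is mounted at the origin on the work surface. World frame = base frame: x ahead of the robot, y to its left, z up, the work surface at z = 0. Lengths are in mm, angles in rad, forces in N, time in s.
With the tool pointing down it reaches from about 275 to 1000 mm from the base axis. Payload 8.4 kg.
Tool frame: the origin (TCP) lies at the very end of the fingers, on their centre line; the grasp point (between the pads) lies 19 mm behind it; z points along the fingers, y is the direction in which the jaws open and shut (so a half turn about z gives the same grasp; the last joint's range is limited). The gripper opens to 85 mm and grips with 20 to 120 N. Pads are 22 mm wide; open, the fingers measure 114 mm over their backs; the gripper's body (76 mm by 85 mm) begins 54 mm behind the grasp point. The pads swing forward as they close: fully open they stand 13 mm farther back than shut.
Start: joints at [1.327, 0.353, 1.633, -0, 1.155, -0.002], TCP at [149.655, 606.821, 231.281] pointing down, gripper open.
Joint ranges: [-2.63, 2.63], [-0.92, 2.1], [0.06, 2.66], [-1.3, 4.44], [0, 2.69], [-3.02, 3.02]. Speed limits (rad/s): [2.22, 2.22, 2.79, 3.14, 3.14, 3.14].

### API

Orientations are given as [roll, pitch, yaw] about the fixed x, y, z axes, in that order (R = Rz(yaw) Ry(pitch) Rx(roll)).
In Python, from rig import r, vision gives the robot as it stands.
- The arm moves only by the tool move_arm, never from a script. Its argument "series" is text: rows parted by semicolons, each of 7 numbers parted by spaces: the closure, from -1 (fully open) to 1 (shut), then the shift along the tool's x, y, z in units of 40 mm (1.0 is 40 mm), then the turn, a rotation vector about the tool's x, y, z in degrees. In form: grip tx ty tz ax ay az; .... A call has 1 to 20 rows; each row shifts and turns the pose as measured when the row begins, along the tool's axes as they then stand; what a row does not reach is not made up. A row lasts 1/8 s, in which the tool goes at most 62.5 mm and 10.7 degrees, less where a joint would pass 70% of its speed; a pose out of reach is approached as far as the arm can. A call is refused whole if a number of a shift passes 1 or a number of a turn 10.7, either way. A call with a gripper value outside its range is refused whole. The fingers move at their own pace and stop on an object; "grip_force" is the grip in N (left out, the last holds). Time passes only in rows, so rows that do not move let the fingers close. It gives the time, the measured TCP pose, the force and the opening at its end, in the units of the state.
- r.sense(): the state, without advancing time (a new reading comes with each control period).
- vision.grab_frame(name): name is "side" or "top" or "wrist"; returns the picture (420x560x3 uint8, red, green, blue); there is no depth.
- vision.camera_params(name): a dict with "fx", "fy", "cx", "cy" (pixels), "k1" (the pictures are not rectified: a ray, as slopes to the right and down, at radius r is drawn at 1 + k1 r^2 times it, then the intrinsics apply), "position" and "rotation" of the camera in the world. Camera axes: x right, y up, looking along -z (the intrinsics and any distortion apply to the point x, -y, -z); pixel columns grow to the right and rows downward; lengths in mm; the calibration is good to about 2 mm. A picture is of the moment at which its call begins: read the wrist's pose just before it. camera_params takes no time and is no camera call; for the wrist camera it gives the pose at the moment of the call.
- r.sign_off(): hands the job in, once; it reports no verdict.
The state is a dict: "clock": time; "qpos": joint angles; "qvel": joint speeds; "joint_efforts": joint torques, N m; "eef_pos": TCP position; "tcp_rot": TCP orientation; "contact_force": force on the tool from outside, world axes, zero at the start; "wrist_torque": the same for the moment, N m; "opening": opening from 0.0 (shut) to 1.0 (fully open).
Only numpy, scipy, OpenCV 4.12 (cv2) and the standard library are available. Lean on these libraries where they do the work, as an engineer would, in place of code of your own. Each camera call takes 0.05 s, during which the arm holds its last target. There are 200 camera calls.

## Working session

There is one attempt and no reset: what is moved stays moved. The work goes in short steps, Python scripts to look and compute and a tool call to move; the robot and the scene stay as the last step left them, time stands still between calls to the robot, and variables do not carry over. Pictures are saved under pics/ and viewed, about 8 in all and at most 12, crops included, and the job is handed in when it is done.

Besides the shell and the picture viewer there is one more tool, called after ">>>" as name(argument=value, ...) on one line, values as JSON. move_arm: Moves the arm, as the interface text tells. Its arguments: {"type":"object","properties":{"series":{"type":"string"},"grip_force":{"type":"number"}},"required":["series"]}

```bash
ls; mkdir -p pics
python3 - <<'E'
from rig import r, vision
import cv2,numpy as np
print(r.sense())
for n in("side","top","wrist"):
    p=vision.camera_params(n); print(n,p)
    cv2.imwrite(f"pics/{n}0.png",vision.grab_frame(n)[:,:,::-1])
E
```

```text
pics
{'clock': 0.0, 'qpos': array([ 1.32659840e+00,  3.53648504e-01,  1.63414508e+00,  3.37694169e-06,
        1.15520377e+00, -2.38805781e-03]), 'qvel': array([-7.04456195e-04, -2.66166716e-04,  3.25059762e-06, -1.38598015e-03,
       -8.69005345e-04,  2.31042933e-04]), 'joint_efforts': array([ 1.03219514e-03, -6.05234098e+01, -3.42097485e+01,  2.07545295e-04,
        8.64705245e-03, -8.67823360e-06]), 'eef_pos': array([149.53734216, 606.34872897, 230.5567787 ]), 'tcp_rot': array([-3.14018796e+00, -6.44206686e-06,  2.89978141e+00]), 'contact_force': array([0.07187503, 0.31194838, 0.61522422]), 'wrist_torque': array([-0.07763035, -0.03322569,  0.00011645]), 'opening': 1.001241754779903}
side {'fx': 433.7682310080295, 'fy': 433.7682310080295, 'cx': 279.58372283343783, 'cy': 206.7948560565936, 'k1': -0.028917009063760872, 'position': array([ 419.88419829, -914.48624257,  748.68628833]), 'rotation': array([ 1.02787699, -0.00238515, -0.10822689])}
top {'fx': 381.05997693439156, 'fy': 381.05997693439156, 'cx': 279.27878489730284, 'cy': 208.33637695735396, 'k1': 0.0015073113416058923, 'position': array([ 310.89250223,   34.12522538, 1061.80503053]), 'rotation': array([ 2.19122468e-01, -1.19756962e-03, -1.50561118e+00])}
wrist {'fx': 338.9153130565453, 'fy': 338.9153130565453, 'cx': 283.5866109158957, 'cy': 212.31473764817832, 'k1': -0.05192784153606241, 'position': array([ 76.69690131, 624.3964953 , 372.17224147]), 'rotation': array([-0.29607824,  0.00134773,  1.32882897])}
```

View pics/top0.png

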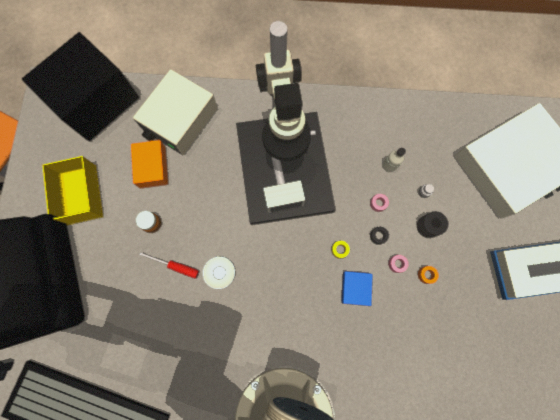

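View pics/side0.png

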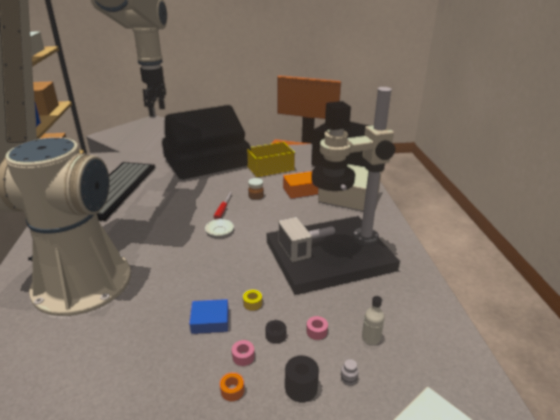

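Candidates for the narrow spacer (top view): black ring (380,235), yellow (341,249), pink (380,202) and (399,263), orange (429,274). I take the black one at (380,235). The wide spacer is the black sleeve at (433,224), and the foot block is at (284,194) on the slab.

```bash
cat > h.py <<'E'
import numpy as np, cv2
from rig import r, vision
from scipy.spatial.transform import Rotation as R
def rot(e): return R.from_euler('xyz',e)
def ray(p,uv):
    x=(uv[0]-p['cx'])/p['fx']; y=(uv[1]-p['cy'])/p['fy']
    a,b=x,y
    for _ in range(10):
        s=1+p['k1']*(a*a+b*b); a,b=x/s,y/s
    return p['position'], rot(p['rotation']).apply([a,-b,-1])
def onz(p,uv,z):
    o,d=ray(p,uv); return o+d*(z-o[2])/d[2]
def proj(p,P):
    c=rot(p['rotation']).inv().apply(np.asarray(P,float)-p['position'])
    a,b=c[...,0]/-c[...,2],-c[...,1]/-c[...,2]; s=1+p['k1']*(a*a+b*b)
    return np.stack([p['cx']+p['fx']*a*s,p['cy']+p['fy']*b*s],-1)
E
python3 - <<'E'
from h import *
p=vision.camera_params("top"); im=cv2.imread("pics/top0.png")
hsv=cv2.cvtColor(im,cv2.COLOR_BGR2HSV)
# foot top face
roi=np.zeros(im.shape[:2],np.uint8); roi[165:235,225:345]=1
m=((im.min(2)>140)&(roi>0)).astype(np.uint8)
c=max(cv2.findContours(m,0,2)[0],key=cv2.contourArea)
b=cv2.boxPoints(cv2.minAreaRect(c)); print("foot px",b,cv2.contourArea(c))
print("foot z106",[onz(p,q,106).round(1)[:2] for q in b])
# slab
roi[:]=0; roi[105:235,225:345]=1
m=((im.max(2)<70)&(roi>0)).astype(np.uint8)
c=max(cv2.findContours(m,0,2)[0],key=cv2.contourArea)
b=cv2.approxPolyDP(cv2.convexHull(c),6,True)[:,0]; print("slab",b.tolist(),[onz(p,q,36).round(1)[:2] for q in b])
for n,(x,y,z) in dict(nar=(380,235,28),wide=(433,224,60)).items():
    roi[:]=0; roi[y-18:y+18,x-18:x+18]=1
    m=((im.max(2)<75)&(roi>0)).astype(np.uint8)
    c=max(cv2.findContours(m,0,2)[0],key=cv2.contourArea)
    (e,s,a)=cv2.fitEllipse(c); print(n,e,s,onz(p,e,z),onz(p,e,z/2))
v=np.hstack([cv2.resize(im[100:235,220:350],None,fx=3.2,fy=3.2,interpolation=2),cv2.resize(im[180:288,330:450],None,fx=3.2,fy=4,interpolation=2)[:432]])
cv2.imwrite("pics/crop1.png",v)
E
```

```text
foot px [[225. 234.]
 [225. 173.]
 [344. 173.]
 [344. 234.]] 1993.0
foot z106 [array([448. , 179.6]), array([608.8, 195.1]), array([ 629.3, -116.4]), array([ 467.7, -121. ])]
slab [[315, 113], [320, 177], [251, 193], [237, 124]] [array([830.4, -37.7]), array([636.4, -60.5]), array([577.4, 129.1]), array([781. , 186.5])]
nar (378.6365661621094, 235.01889038085938) (15.818266868591309, 17.25133514404297) [ 483.83039131 -228.37997536   28.        ] [ 486.17235172 -231.93487469   14.        ]
wide (431.7927551269531, 224.22962951660156) (23.57975196838379, 30.44972801208496) [ 516.85335141 -361.59969714   60.        ] [ 523.02104401 -373.45005456   30.        ]
```

View pics/crop1.png

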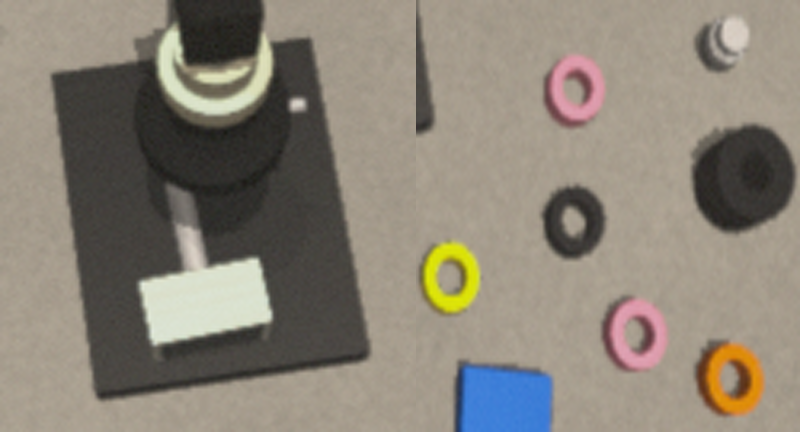

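The crop shows the foot top face (corners ~140,282 / 262,260 / 271,317 / 153,343), slab corners, the black ring (573,222) and the sleeve's top bore (762,175). The black ring is confirmed as the narrow spacer.

Run:
```python
from h import *
p=vision.camera_params("top")
f=lambda x,y,z:onz(p,(220+x/3.2,100+y/3.2),z).round(1)
foot=np.array([f(*q,106) for q in[(140,282),(262,260),(271,317),(153,343)]]);print("foot",foot.tolist(),foot.mean(0))
d=foot[0]-foot[1]+foot[3]-foot[2];print("yaw of foot lateral",np.arctan2(d[0],d[1]),"len",np.linalg.norm(d)/2)
s=np.array([f(*q,36) for q in[(53,75),(311,38),(368,350),(98,389)]]);print("slab",s.tolist(),s.mean(0))
d=s[0]-s[1]+s[3]-s[2];print(np.arctan2(d[0],d[1]),np.linalg.norm(d)/2); d=s[0]+s[1]-s[2]-s[3];print(np.arctan2(-d[1],d[0]),np.linalg.norm(d)/2)
fe=(s[2]+s[3])/2; print("front mid",fe)
print("spindle", f(195,265,71),f(180,190,71))
g=lambda x,y,z:onz(p,(330+(x-416)/3.2,180+y/4),z).round(1)
print("nar",g(573,222,28),"wide",g(762,175,60))
im=vision.grab_frame("side"); s=vision.camera_params("side")
c=im[180:300,240:420]; cv2.imwrite("pics/crop2.png",cv2.resize(c,None,fx=4.4,fy=4.4,interpolation=2)[:,:,::-1])
```

```text
foot [[574.5, 90.6, 106.0], [599.5, -7.3, 106.0], [552.2, -17.1, 106.0], [524.5, 76.5, 106.0]] [562.675  35.675 106.   ]
yaw of foot lateral -0.2685482563667163 len 99.30954133415378
slab [[782.6, 187.9, 36.0], [834.4, -44.0, 36.0], [546.1, -105.7, 36.0], [496.8, 123.6, 36.0]] [664.975  40.45   36.   ]
-0.21579737095046678 236.07554405316955
-0.21604849384543445 293.8821234781048
front mid [521.45   8.95  36.  ]
spindle [602.   47.4  71. ] [667.9  64.6  71. ]
nar [ 482.6 -229.6   28. ] wide [ 519.3 -378.5   60. ]
```

View pics/crop2.png

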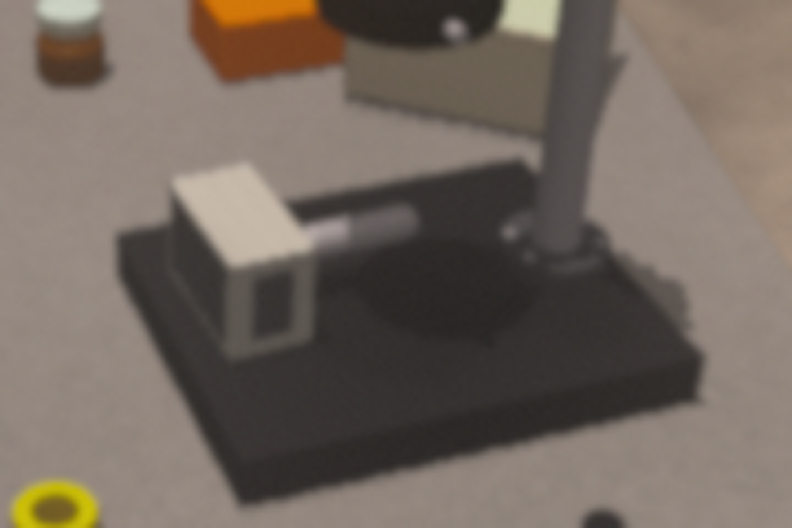

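The block lies on the slab with its spindle pointing back beneath the ring light. Next I'll write a move planner and go to a leaning pre-grasp in front, with the camera on the robot side.

```bash
cat >> h.py <<'E'
def tool(L,yaw):  # lean L deg from vertical pointing towards heading yaw; tool x towards robot
    L=np.radians(L); a=np.array([np.cos(yaw),np.sin(yaw),0]); k=np.array([0,0,1.])
    z=np.sin(L)*a-np.cos(L)*k; x=-np.cos(L)*a-np.sin(L)*k
    return R.from_matrix(np.stack([x,np.cross(z,x),z],1))
def plan(wps,grip=-1,start=None):
    """wps: (pos,Rot,nrows); prints rows"""
    if start is None:
        s=r.sense(); start=(s['eef_pos'],rot(s['tcp_rot']))
    P,Q=start; P=np.array(P,float); out=[]
    for T,Rt,n in wps:
        for i in range(n):
            k=n-i; d=Q.inv().apply(np.array(T)-P)/k/40; w=np.degrees((Q.inv()*Rt).as_rotvec())/k
            d,w=d.round(2),w.round(1); out.append(" ".join(f"{v:g}" for v in [grip,*d,*w]))
            P=P+Q.apply(d*40); Q=Q*R.from_rotvec(np.radians(w))
    print(len(out),"; ".join(out)); return P,Q
E
python3 - <<'E'
from h import *
s=r.sense(); T=tool(32,.262); z=T.as_matrix()[:,2]
g=np.array([635.9,55.7,71])+12*z; pre=g-140*z; print(g,pre)
plan([((420,60,270),tool(20,.262),19)])
E
```

```text
[642.04202214  57.34707057  60.82342285] [570.38509718  38.13124722 179.55015631]
19 -1 -0.52 -0.61 -0.05 -0.3 -1 -1.5; -1 -0.5 -0.63 -0.05 -0.3 -1 -1.5; -1 -0.49 -0.64 -0.04 -0.3 -1 -1.5; -1 -0.47 -0.65 -0.03 -0.3 -1 -1.5; -1 -0.45 -0.66 -0.03 -0.3 -1 -1.5; -1 -0.44 -0.67 -0.03 -0.3 -1 -1.5; -1 -0.42 -0.69 -0.02 -0.3 -1 -1.5; -1 -0.4 -0.7 -0.02 -0.2 -1 -1.5; -1 -0.38 -0.71 -0.01 -0.2 -1 -1.5; -1 -0.37 -0.72 -0.01 -0.3 -1.1 -1.5; -1 -0.35 -0.72 -0.01 -0.2 -1 -1.5; -1 -0.33 -0.73 -0 -0.3 -1.1 -1.5; -1 -0.31 -0.74 -0 -0.2 -1 -1.5; -1 -0.29 -0.75 -0 -0.3 -1.1 -1.5; -1 -0.27 -0.76 0 -0.2 -1 -1.5; -1 -0.24 -0.76 0 -0.3 -1.1 -1.5; -1 -0.23 -0.77 0 -0.2 -1 -1.5; -1 -0.2 -0.78 0.01 -0.3 -1.1 -1.6; -1 -0.19 -0.78 0 -0.2 -1 -1.5
```

>>> move_arm(series="-1 -0.5 -0.63 -0.05 -0.3 -1 -1.5; -1 -0.5 -0.63 -0.05 -0.3 -1 -1.5; -1 -0.5 -0.63 -0.05 -0.3 -1 -1.5; -1 -0.5 -0.65 -0.03 -0.3 -1 -1.5; -1 -0.45 -0.65 -0.03 -0.3 -1 -1.5; -1 -0.45 -0.65 -0.03 -0.3 -1 -1.5; -1 -0.4 -0.7 -0.02 -0.3 -1 -1.5; -1 -0.4 -0.7 -0.02 -0.2 -1 -1.5; -1 -0.4 -0.7 0 -0.2 -1 -1.5; -1 -0.35 -0.7 0 -0.3 -1.1 -1.5; -1 -0.35 -0.7 0 -0.2 -1 -1.5; -1 -0.35 -0.75 0 -0.3 -1.1 -1.5; -1 -0.3 -0.75 0 -0.2 -1 -1.5; -1 -0.3 -0.75 0 -0.3 -1.1 -1.5; -1 -0.25 -0.75 0 -0.2 -1 -1.5; -1 -0.25 -0.75 0 -0.3 -1.1 -1.5; -1 -0.25 -0.75 0 -0.2 -1 -1.5; -1 -0.2 -0.75 0 -0.3 -1.1 -1.5", grip_force=25)

```text
clock: 2.45
eef_pos: [416.4, 79.4, 270.1]
tcp_rot: [-3.142, 0.343, -2.887]
contact_force: [-0.0, 0.3, -0.1]
opening: 1.0
```

Run:
```python
from h import *
T=tool(32,.262); z=T.as_matrix()[:,2]
pre=np.array([570.4,38.1,179.6])
plan([(pre-40*z,T,7)])
```

```text
7 -1 -0.33 -0.28 0.33 -0 -1.8 -0.1; -1 -0.32 -0.28 0.34 -0 -1.8 -0; -1 -0.3 -0.28 0.35 -0 -1.7 -0.1; -1 -0.29 -0.28 0.36 -0 -1.8 -0; -1 -0.28 -0.29 0.37 -0.1 -1.7 -0.1; -1 -0.27 -0.28 0.38 -0 -1.8 -0; -1 -0.26 -0.29 0.39 -0.1 -1.7 -0.1
```

>>> move_arm(series="-1 -0.3 -0.28 0.35 0 -1.8 0; -1 -0.3 -0.28 0.35 0 -1.8 0; -1 -0.3 -0.28 0.35 0 -1.8 -0.1; -1 -0.3 -0.28 0.36 0 -1.7 0; -1 -0.28 -0.28 0.37 -0.1 -1.7 -0.1; -1 -0.27 -0.28 0.38 0 -1.8 0; -1 -0.26 -0.3 0.4 -0.1 -1.7 -0.1; -1 0 0 0 0 0 0")

```text
clock: 3.45
eef_pos: [553.0, 26.9, 210.8]
tcp_rot: [-3.141, 0.566, -2.886]
contact_force: [0.2, 0.5, 0.3]
opening: 1.001
```

Run:
```python
from h import *
print(r.sense()['qpos'].round(3)); p=vision.camera_params("wrist"); print(p)
im=vision.grab_frame("wrist")[:,:,::-1]; cv2.imwrite("pics/w1.png",im)
```

```text
[-0.056  0.058  2.206  0.47   0.37  -2.278]
{'fx': 338.9153130565453, 'fy': 338.9153130565453, 'cx': 283.5866109158957, 'cy': 212.31473764817832, 'k1': -0.05192784153606241, 'position': array([417.6245582 ,  -8.2454497 , 290.21811076]), 'rotation': array([-8.61896778e-01,  8.83163027e-04,  1.82625887e+00])}
```

View pics/w1.png

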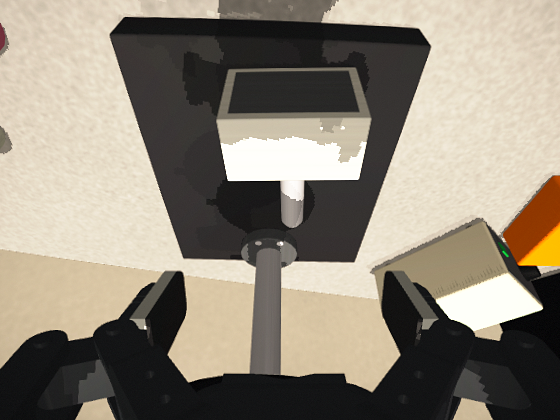

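The wrist view shows the block top face (corners ~219,118 / 371,118 / 360,181 / 228,180), the spindle running down to (292,225), and the slab's top front edge at (112,34)–(429,46). I'll cast these, fit a simple arm model and check joint ranges.

```bash
cat >> h.py <<'E'
from scipy.optimize import least_squares
PA=[([1.3266,.3536,1.6341,0,1.1552,-.0024],[149.54,606.35,230.56],[-3.1402,0,2.8998]),
    ([-.056,.058,2.206,.47,.37,-2.278],[553.0,26.9,210.8],[-3.141,.566,-2.886])]
def res(v):
    h,l1,l2,d=v; o=[]
    for q,p,e in PA:
        w=np.array(p)-d*rot(e).as_matrix()[:,2]; a=q[1]+q[2]; rr=l1*np.sin(q[1])+l2*np.sin(a)
        o+=[w[0]-rr*np.cos(q[0]),w[1]-rr*np.sin(q[0]),w[2]-h-l1*np.cos(q[1])-l2*np.cos(a)]
    return o
_f=least_squares(res,[130,650,440,350]); h0,l1,l2,dd=_f.x
def ik(p,Q):
    w=np.array(p)-dd*Q.as_matrix()[:,2]; q1=np.arctan2(w[1],w[0]); rr=np.hypot(w[0],w[1]); zz=w[2]-h0
    c=(rr*rr+zz*zz-l1*l1-l2*l2)/(2*l1*l2); q3=np.arccos(c); q2=np.arctan2(rr,zz)-np.arctan2(l2*np.sin(q3),l1+l2*c)
    z=Q.as_matrix()[:,2]; F=R.from_euler('ZY',[q1,q2+q3]); v=F.inv().apply(z)  # forearm z
    q5=np.arccos(v[2]); q4=np.arctan2(v[1],v[0])
    x=(F*R.from_euler('ZY',[q4,q5])).inv().apply(Q.as_matrix()[:,0]); q6=np.arctan2(x[1],x[0])-np.pi/2
    return np.array([q1,q2,q3,q4,q5,(q6+np.pi)%(2*np.pi)-np.pi]).round(3)
E
python3 - <<'E'
from h import *
print(_f.x,np.round(_f.fun,1))
for q,p,e in PA: print(q,ik(p,rot(e)))
p=dict(fx=338.9153130565453,fy=338.9153130565453,cx=283.5866109158957,cy=212.31473764817832,k1=-0.05192784153606241,position=np.array([417.6245582,-8.2454497,290.21811076]),rotation=[-8.61896778e-01,8.83163027e-04,1.82625887e+00])
F=np.array([onz(p,q,106) for q in[(219,118),(371,118),(360,181),(228,180)]]);print(F.round(1).tolist(),F.mean(0))
d=F[1]-F[0]+F[2]-F[3];print("foot yaw",np.arctan2(-d[0],d[1]),"len",np.linalg.norm(d)/2, "wid",np.linalg.norm(F[3]+F[2]-F[0]-F[1])/2,"front mid",(F[0]+F[1])/2)
E=np.array([onz(p,q,36) for q in[(112,34),(429,46)]]);d=E[1]-E[0];print(E.round(1),np.arctan2(-d[0],d[1]),np.linalg.norm(d))
print("slab back",[onz(p,q,36).round(1) for q in [(184,258),(355,262)]])
print("spindle",onz(p,(292,200),82),onz(p,(291,220),82))
for L in (22,26,30):
    for P in([635,55,60],[600,45,60],[490,22,90]): print(L,P,ik(P,tool(L,.25)))
E
```

```text
Traceback (most recent call last):
NameError: name '_f' is not defined
```

```bash
sed -i 's/\b_f\b/fit/g' h.py
cat > a.py <<'E'
from h import *
print(fit.x,np.round(fit.fun,1))
for q,p,e in PA: print(q,ik(p,rot(e)))
p=dict(fx=338.9153130565453,fy=338.9153130565453,cx=283.5866109158957,cy=212.31473764817832,k1=-0.05192784153606241,position=np.array([417.6245582,-8.2454497,290.21811076]),rotation=[-8.61896778e-01,8.83163027e-04,1.82625887e+00])
F=np.array([onz(p,q,106) for q in[(219,118),(371,118),(360,181),(228,180)]]);print(F.round(1).tolist(),F.mean(0))
d=F[1]-F[0]+F[2]-F[3];print("foot yaw",np.arctan2(-d[0],d[1]),"len",np.linalg.norm(d)/2, "wid",np.linalg.norm(F[3]+F[2]-F[0]-F[1])/2,"front mid",(F[0]+F[1])/2)
E=np.array([onz(p,q,36) for q in[(112,34),(429,46)]]);d=E[1]-E[0];print(E.round(1),np.arctan2(-d[0],d[1]),np.linalg.norm(d))
print("slab back",[onz(p,q,36).round(1) for q in [(184,258),(355,262)]])
print("spindle",onz(p,(292,200),82),onz(p,(291,220),82))
for L in (22,26,30):
    for P in([635,55,60],[600,45,60],[490,22,90]): print(L,P,ik(P,tool(L,.25)))
E
python3 a.py
```

```text
[168.41244337 612.03944341 451.35145573 330.50432094] [-1.4  0.7  1.2 -0.6  3.7 -1.2]
[1.3266, 0.3536, 1.6341, 0, 1.1552, -0.0024] [ 1.329  0.353  1.632 -0.     1.158 -0.   ]
[-0.056, 0.058, 2.206, 0.47, 0.37, -2.278] [-0.046  0.058  2.209  0.463  0.364 -2.264]
[[547.1, -16.9, 106.0], [522.6, 76.3, 106.0], [575.7, 92.5, 106.0], [600.0, -4.0, 106.0]] [561.32879011  36.97102368 106.        ]
foot yaw 0.25163857350374447 len 97.95338701257815 wid 54.94148459469797 front mid [534.83979444  29.69264539 106.        ]
[[ 543.3 -104.7   36. ]
 [ 493.3  123.    36. ]] 0.21631763627723447 233.1586505661105
slab back [array([832.7, -41.8,  36. ]), array([782.2, 189.7,  36. ])]
spindle [634.07428564  55.96764401  82.        ] [661.8280301   62.77027091  82.        ]
22 [635, 55, 60] [ 0.047  0.414  2.088  0.284  0.273 -2.033]
22 [600, 45, 60] [ 0.03   0.375  2.163  0.348  0.242 -2.114]
22 [490, 22, 90] [-0.023  0.191  2.353  0.424  0.249 -2.237]
26 [635, 55, 60] [ 0.039  0.406  2.14   0.551  0.176 -2.306]
26 [600, 45, 60] [ 0.02   0.368  2.214  0.713  0.153 -2.486]
26 [490, 22, 90] [-0.04   0.183  2.402  0.814  0.173 -2.639]
30 [635, 55, 60] [ 0.03   0.403  2.191  1.263  0.115 -3.023]
30 [600, 45, 60] [0.009 0.366 2.264 1.57  0.119 2.933]
30 [490, 22, 90] [-0.057  0.182  2.451  1.533  0.152  2.912]
```

Both views agree: foot underside at about (537,30), yaw 0.255, inset 20 mm; slab edge mid at about (520.5,9), yaw 0.216. I'll pinch 36 mm behind the block at a lean of 25°, which stays inside the wrist range and clears the ring light.

Run:
```python
from h import *
T=tool(25,.255); z=T.as_matrix()[:,2]; g=np.array([631.6,55,56.5])
e=plan([(g-120*z,T,4)]); plan([(g,T,6)],start=e)
```

```text
4 -1 -0.02 0.04 0.35 -0 1.9 0; -1 -0.03 0.04 0.35 -0 1.8 0; -1 -0.04 0.05 0.35 -0 1.9 0; -1 -0.06 0.04 0.35 -0 1.8 0.1
6 -1 0 0 0.5 -0 0 -0; -1 0 0 0.5 -0 0 -0; -1 0 0 0.5 -0 0 -0; -1 0 0 0.5 -0 0 -0; -1 0 0 0.5 -0 0 -0; -1 0 0 0.5 -0 0 -0
```

>>> move_arm(series="-1 -0.02 0.04 0.35 0 1.9 0; -1 -0.03 0.04 0.35 0 1.8 0; -1 -0.04 0.05 0.35 0 1.9 0; -1 -0.06 0.04 0.35 0 1.8 0.1; -1 0 0 0.5 0 0 0; -1 0 0 0.5 0 0 0; -1 0 0 0.5 0 0 0; -1 0 0 0 0 0 0")

```text
clock: 4.5
eef_pos: [605.1, 51.6, 113.4]
tcp_rot: [-3.139, 0.431, -2.884]
contact_force: [0.3, -0.2, -0.6]
opening: 0.998
```

Run:
```python
from h import *
p=vision.camera_params("wrist"); print(p['position'],p['rotation'])
im=vision.grab_frame("wrist")[:,:,::-1]; im2=vision.grab_frame("side")[100:310,230:430,::-1]
cv2.imwrite("pics/w2.png",np.hstack([cv2.resize(im,(400,300)),cv2.resize(im2,(286,300))]))
T=tool(25,.255); plan([((631.6,55,56.5),T,4)]); print(r.sense()['qpos'])
```

```text
[481.34427049  19.61559022 210.83049383] [-0.72737655  0.00227153  1.82690839]
4 -1 0.01 -0.02 0.4 -0 -0 0; -1 0 -0.02 0.4 -0 -0.1 0; -1 0.01 -0.02 0.4 -0.1 -0 0.1; -1 0 -0.01 0.39 -0 -0.1 0
[ 0.03051485  0.32245763  2.08817273  0.29594262  0.31975956 -2.05894693]
```

View pics/w2.png

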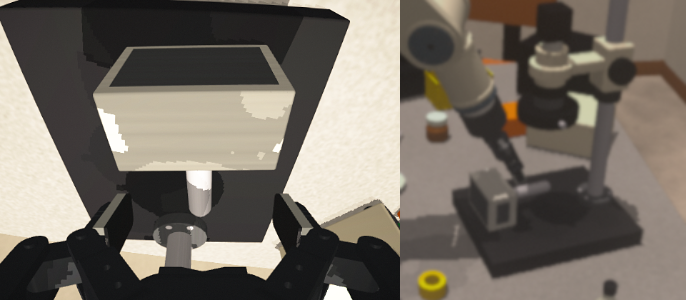

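The spindle at (199,190) is centred between the fingers (105–310), and the tool is clear of the ring light. Going in and pinching.

>>> move_arm(series="-1 0.01 -0.01 0.4 0 0 0; -1 0.01 -0.01 0.4 0 0 0; -1 0 -0.01 0.4 0 0 0; -1 0 -0.01 0.4 0 0 0; -1 0 0 0 0 0 0; 1 0 0 0 0 0 0; 1 0 0 0 0 0 0; 1 0 0 0 0 0 0; 1 0 0 0 0 0 0; 1 0 0 0 0 0 0; 1 0 0 0 0 0 0", grip_force=25)

```text
clock: 5.98
eef_pos: [633.5, 56.2, 54.4]
tcp_rot: [-3.137, 0.436, -2.884]
contact_force: [0.4, 0.1, -2.4]
opening: 0.246
```

Run:
```python
from h import *
s=r.sense(); P=s['eef_pos']; print(P,s['tcp_rot'],s['contact_force'],s['wrist_torque'],s['opening'],s['qpos'].round(3))
# drag 55mm along slab -x, aligning yaw .255->.216
m=np.array([np.cos(.216),np.sin(.216),0]); T0=rot(s['tcp_rot']); 
plan([(P-54*m,R.from_euler('z',-.04)*T0,9)],grip=1)
```

```text
[633.51706958  56.22491885  54.38851368] [-3.1373467   0.43560333 -2.88389581] [ 0.4292232   0.09921937 -2.43657964] [-0.14646011  0.19983266  0.07497087] 0.2460944311875697 [ 0.039  0.465  2.058  0.432  0.21  -2.194]
9 1 0.14 0.01 -0.06 0.1 0 0.2; 1 0.14 0 -0.06 0.1 0 0.2; 1 0.13 0.01 -0.06 0.1 0 0.2; 1 0.14 0 -0.06 0.1 0 0.2; 1 0.13 0 -0.07 0.1 0 0.3; 1 0.14 0 -0.06 0.1 0 0.2; 1 0.13 0 -0.07 0.1 0 0.3; 1 0.14 0.01 -0.06 0.1 0 0.2; 1 0.13 0 -0.07 0.2 0 0.3
```

>>> move_arm(series="1 0.14 0.01 -0.06 0.1 0 0.2; 1 0.14 0 -0.06 0.1 0 0.2; 1 0.13 0 -0.06 0.1 0 0.2; 1 0.14 0 -0.06 0.1 0 0.3; 1 0.13 0.01 -0.07 0.1 0 0.3; 1 0.14 0 -0.06 0.1 0 0.2; 1 0.13 0 -0.06 0.1 0 0.3; 1 0.13 0 -0.06 0.1 0 0.3; 1 0 0 0 0 0 0")

```text
clock: 7.1
eef_pos: [585.8, 44.9, 55.2]
tcp_rot: [-3.139, 0.44, -2.926]
contact_force: [1.1, -0.3, -1.2]
opening: 0.245
```

Run:
```python
from h import *
s=r.sense(); print(s['contact_force'],s['wrist_torque'],s['opening'],s['qpos'].round(3),s['eef_pos'])
p=vision.camera_params("wrist"); print(p)
im=vision.grab_frame("wrist")[:,:,::-1]; cv2.imwrite("pics/w3.png",im)
cv2.imwrite("pics/s3.png",vision.grab_frame("side")[:,:,::-1])
```

```text
[ 1.10929916 -0.3254995  -1.18730401] [-0.19770803  0.06280337 -0.02411238] 0.24540285263230266 [ 0.03   0.414  2.164  0.529  0.151 -2.263] [585.78785241  44.93211323  55.18004301]
{'fx': 338.9153130565453, 'fy': 338.9153130565453, 'cx': 283.5866109158957, 'cy': 212.31473764817832, 'k1': -0.05192784153606241, 'position': array([459.98654032,  17.93326681, 151.50840105]), 'rotation': array([-0.73580134,  0.00278868,  1.78528738])}
```

View pics/w3.png

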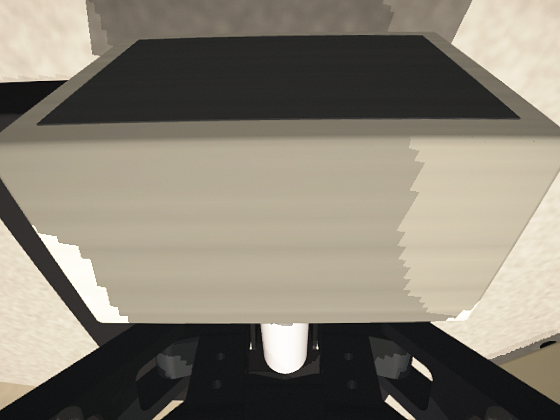

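The foot slid forward with the spindle still pinched; its front top edge is at y≈130 and parallel to the jaws.

Run:
```python
from h import *
p=dict(fx=338.9153130565453,fy=338.9153130565453,cx=283.5866109158957,cy=212.31473764817832,k1=-0.05192784153606241,position=np.array([459.98654032,17.93326681,151.50840105]),rotation=[-.73580134,.00278868,1.78528738])
A=[onz(p,q,106) for q in[(50,134),(510,126)]]; d=A[1]-A[0]; M=(A[0]+A[1])/2
E=np.array([520.6,9]); m=np.array([np.cos(.216),np.sin(.216)])
print(A,np.arctan2(-d[0],d[1]),"overhang",-(M[:2]-E)@m)
B=[onz(p,q,106) for q in[(130,322),(440,321)]];print(B,"rear overhang",55-((B[0]+B[1])[:2]/2-E)@m)
im=cv2.imread("pics/s3.png")[170:290,230:390]; cv2.imwrite("pics/s3c.png",cv2.resize(im,None,fx=4,fy=4,interpolation=2))
```

```text
[array([492.13144849, -11.96991294, 106.        ]), array([475.84321672,  56.09095624, 106.        ])] 0.23490059008090908 overhang 32.962695542384864
[array([547.00266353,  -4.58918279, 106.        ]), array([528.85734975,  74.56435193, 106.        ])] rear overhang 32.50292756059807
```

View pics/s3c.png

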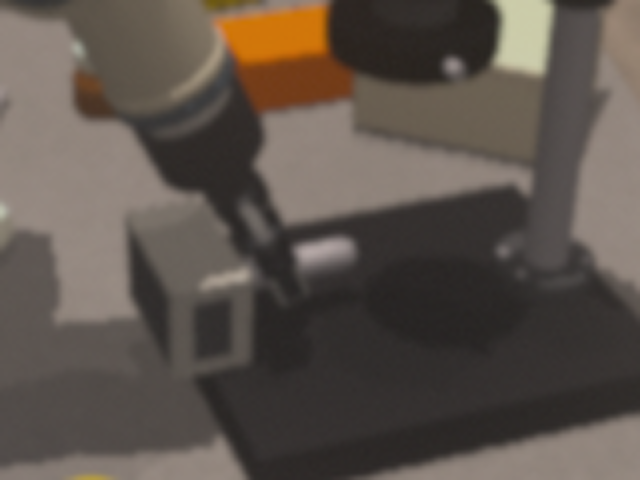

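Overhang is about 30 mm and the foot is flat on the slab. Next I'll reduce the lean while pulling 5 mm further at light grip, then roll about the edge in stages. The pinch follows a quarter circle around the edge, and the tool regains lean as the foot turns.

```bash
cat > roll.py <<'E'
from h import *
E=np.array([520.6,9,36]); yaw=.218; m=np.array([np.cos(yaw),np.sin(yaw),0]); lat=np.array([-m[1],m[0],0]); k=np.array([0,0,1])
def rel():
    s=r.sense(); Q=rot(s['tcp_rot']); z=Q.as_matrix()[:,2]; c=s['eef_pos']-16*z-E
    print("rel pinch X,lat,Z",(c@m).round(1),(c@lat).round(1),c[2].round(1),"lean",np.degrees(np.arccos(-z[2])).round(1),"F",s['contact_force'].round(1),"tq",s['wrist_torque'].round(2),s['opening'],"q",s['qpos'].round(2)); return c@lat
def tcp(X,Z,l,L):
    T=tool(L,yaw); return E+X*m+l*lat+Z*k+16*T.as_matrix()[:,2],T
E
python3 - <<'E'
from roll import *
l=rel()
P,T=tcp(60,34,l,12); print(P,ik(P,T))
st=plan([(P,T,6)],grip=1)
for i,th in enumerate([6,12,18,24,30,36,42,48,54,60,66,72,78,84,90]):
    t=np.radians(th); X=60*np.cos(t)-35*np.sin(t); Z=60*np.sin(t)+35*np.cos(t); P,T=tcp(X,Z,l,12+14*th/90); st=plan([(P,T,2)],1,st)
print(ik(P,T),P)
E
```

```text
rel pinch X,lat,Z 64.7 21.1 33.5 lean 25.2 F [ 0.5 -1.4 -2.4] tq [-0.26  0.18 -0.1 ] 0.24845595361878636 q [ 0.03  0.41  2.16  0.53  0.15 -2.26]
[577.8737772   43.25401055  54.34963839] [ 0.056  0.393  2.087  0.076  0.456 -1.798]
6 1 0.03 0 -0.01 -0 2.2 -0; 1 0.03 0 -0.01 -0 2.2 -0; 1 0.03 0 -0.01 -0 2.2 -0; 1 0.04 0 -0.01 -0.1 2.2 -0; 1 0.03 0 -0.01 -0 2.2 -0.1; 1 0.04 0 -0 -0.1 2.2 -0
2 1 0.03 0 -0.1 0 -0.5 -0; 1 0.02 0 -0.1 0 -0.5 -0
2 1 0.04 0 -0.08 0 -0.4 -0; 1 0.04 0 -0.08 0 -0.5 -0
2 1 0.04 0 -0.08 0 -0.5 -0; 1 0.04 0 -0.08 0 -0.4 -0
2 1 0.05 0 -0.07 0 -0.5 -0; 1 0.05 0 -0.07 0 -0.5 -0
2 1 0.06 0 -0.07 0 -0.4 -0; 1 0.06 0 -0.07 0 -0.5 -0
2 1 0.06 0 -0.06 0 -0.5 -0; 1 0.06 0 -0.06 0 -0.4 -0
2 1 0.07 0 -0.06 0 -0.5 -0; 1 0.07 0 -0.06 0 -0.5 -0
2 1 0.07 0 -0.05 0 -0.4 -0; 1 0.07 0 -0.05 0 -0.5 -0
2 1 0.08 0 -0.04 0 -0.5 -0; 1 0.08 0 -0.04 0 -0.4 -0
2 1 0.08 0 -0.04 0 -0.5 -0; 1 0.08 0 -0.04 0 -0.5 -0
2 1 0.08 0 -0.03 0 -0.4 -0; 1 0.08 0 -0.02 0 -0.5 -0
2 1 0.09 0 -0.02 0 -0.5 -0; 1 0.08 0 -0.03 0 -0.4 -0
2 1 0.09 0 -0.01 0 -0.5 -0; 1 0.09 0 -0.01 0 -0.5 -0
2 1 0.09 0 -0.01 0 -0.4 -0; 1 0.08 0 -0 0 -0.5 -0
2 1 0.09 0 0 0 -0.5 -0; 1 0.09 0 0 0 -0.4 -0
[-0.023  0.197  2.416  0.888  0.135 -2.671] [488.72232024  23.50514893  81.61929526]
```

>>> move_arm(series="1 0.03 0 -0.01 0 2.2 0; 1 0.03 0 -0.01 0 2.2 0; 1 0.03 0 -0.01 0 2.2 0; 1 0.04 0 -0.01 -0.1 2.2 0; 1 0.03 0 -0.01 0 2.2 -0.1; 1 0.04 0 0 -0.1 2.2 0; 1 0.03 0 -0.1 0 -0.5 0; 1 0.03 0 -0.1 0 -0.5 0; 1 0.04 0 -0.08 0 -0.4 0; 1 0.04 0 -0.08 0 -0.5 0; 1 0.04 0 -0.08 0 -0.5 0; 1 0.04 0 -0.08 0 -0.4 0", grip_force=20)

```text
clock: 8.7
eef_pos: [562.4, 39.6, 71.9]
tcp_rot: [-3.141, 0.252, -2.925]
contact_force: [0.4, -0.1, -1.9]
opening: 0.248
```

Run:
```python
from roll import *
l=rel(); p=vision.camera_params("wrist"); print(p['position'],p['rotation'])
a=vision.grab_frame("side")[170:290,230:390,::-1]; b=vision.grab_frame("wrist")[:,:,::-1]
cv2.imwrite("pics/c4.png",np.hstack([cv2.resize(a,(440,330),interpolation=2),cv2.resize(b,(360,330))]))
```

```text
rel pinch X,lat,Z 43.4 20.8 51.4 lean 14.5 F [ 0.4 -0.1 -1.9] tq [-0.13 -0.05  0.02] 0.24761694893487868 q [ 0.04  0.38  2.07  0.1   0.44 -1.83]
[456.56412114  16.53732281 190.39884476] [-5.48155137e-01  6.54567243e-04  1.78732592e+00]
```

View pics/c4.png

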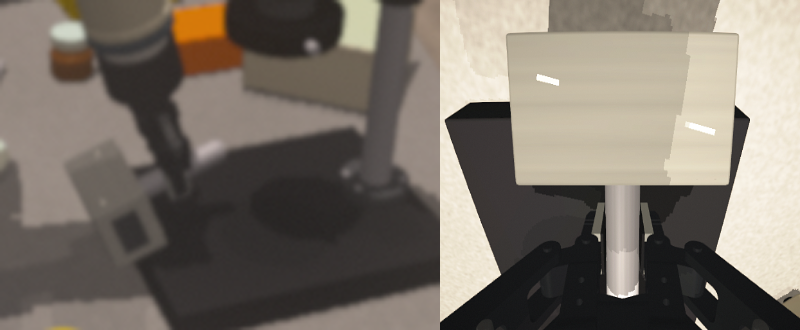

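The foot is tilting smoothly over the edge (about 20°), still touching it and held. Continuing the arc.

>>> move_arm(series="1 0.05 0 -0.07 0 -0.5 0; 1 0.05 0 -0.07 0 -0.5 0; 1 0.06 0 -0.07 0 -0.4 0; 1 0.06 0 -0.07 0 -0.5 0; 1 0.06 0 -0.06 0 -0.5 0; 1 0.06 0 -0.06 0 -0.4 0; 1 0.07 0 -0.06 0 -0.5 0; 1 0.07 0 -0.06 0 -0.5 0; 1 0.07 0 -0.05 0 -0.4 0; 1 0.07 0 -0.05 0 -0.5 0; 1 0.08 0 -0.04 0 -0.5 0; 1 0.08 0 -0.04 0 -0.4 0; 1 0.08 0 -0.04 0 -0.5 0; 1 0.08 0 -0.04 0 -0.5 0")

```text
clock: 10.55
eef_pos: [512.4, 29.4, 89.5]
tcp_rot: [3.141, 0.369, -2.925]
contact_force: [-0.7, 0.4, -7.0]
opening: 0.246
```

Run:
```python
from roll import *
l=rel()
st=None
for th in [66,72,78,84,90]:
    t=np.radians(th); X=60*np.cos(t)-35*np.sin(t); Z=60*np.sin(t)+35*np.cos(t); P,T=tcp(X,Z,l,12+14*th/90); print(X,Z);st=plan([(P,T,3)],1,st)
```

```text
rel pinch X,lat,Z -9.3 21.6 68.4 lean 21.1 F [-0.7  0.4 -7. ] tq [-0.07  0.37  0.04] 0.24555796885257117 q [ 0.    0.26  2.25  0.28  0.28 -2.04]
-7.569892432943018 69.04850996620907
3 1 -0.02 -0 0 0 -0.4 -0; 1 -0.02 -0 0 0 -0.4 -0; 1 -0.01 -0 0 0 -0.3 -0.1
-14.745958407833523 67.87898578083238
3 1 0.06 0 -0.01 0 -0.3 0; 1 0.05 0 -0.02 0 -0.3 0; 1 0.06 0 -0.01 0 -0.4 0
-21.760464576617625 65.96576522264992
3 1 0.06 0 -0.01 0 -0.3 0; 1 0.05 0 -0.01 0 -0.3 0; 1 0.06 0 -0.01 0 -0.3 0
-28.536558541830356 63.32980993646427
3 1 0.06 0 -0 0 -0.3 0; 1 0.06 0 -0 0 -0.3 0; 1 0.05 0 -0.01 0 -0.3 0
-34.99999999999999 60.0
3 1 0.06 0 0 0 -0.3 0; 1 0.06 0 0 0 -0.3 0; 1 0.06 0 0.01 0 -0.4 0
```

>>> move_arm(series="1 0.05 0 -0.02 0 -0.4 0; 1 0.05 0 -0.01 0 -0.4 0; 1 0.06 0 -0.01 0 -0.4 0; 1 0.06 0 -0.01 0 -0.3 0; 1 0.05 0 -0.01 0 -0.3 0; 1 0.06 0 -0.01 0 -0.3 0; 1 0.06 0 0 0 -0.3 0; 1 0.06 0 0 0 -0.3 0; 1 0.05 0 -0.01 0 -0.3 0; 1 0 0 0 0 0 0")

```text
clock: 11.8
eef_pos: [491.7, 24.6, 84.4]
tcp_rot: [3.141, 0.425, -2.925]
contact_force: [-0.5, 0.3, -6.8]
opening: 0.25
```

Run:
```python
from roll import *
l=rel(); p=vision.camera_params("wrist"); print(p['position'],p['rotation'])
s=vision.grab_frame("side"); a=s[170:290,200:360,::-1]; b=vision.grab_frame("wrist")[:,:,::-1]
cv2.imwrite("pics/c5.png",np.hstack([cv2.resize(a,(440,330),interpolation=2),cv2.resize(b,(360,330))]))
P,T=tcp(-35,60,l,26); plan([(P,T,3)],1)
```

```text
rel pinch X,lat,Z -31.4 21.5 63.0 lean 24.4 F [-0.5  0.3 -6.8] tq [-0.12  0.45  0.02] 0.24975967602918822 q [-0.02  0.25  2.33  0.57  0.18 -2.35]
[367.42140521  -2.60660763 182.62740893] [-7.21045707e-01 -2.98766852e-04  1.78736345e+00]
3 1 0.04 0 0.01 -0 -0.5 -0; 1 0.04 0 0.01 -0 -0.6 -0; 1 0.03 0 0.01 -0 -0.5 -0.1
```

View pics/c5.png

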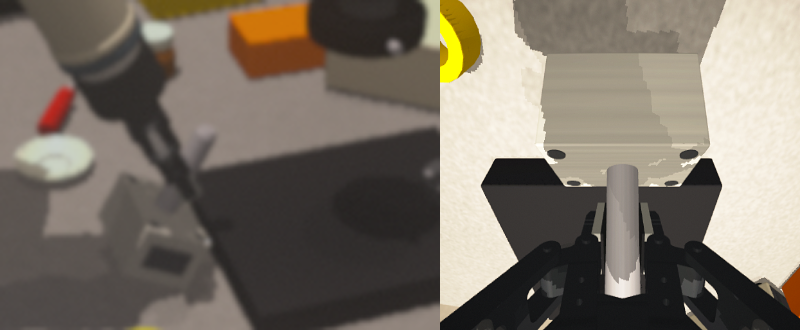

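Run:
```python
from roll import *
p=vision.camera_params("wrist")
o=np.array([[-35,-50,55],[-35,50,55],[-35,-50,0],[-35,50,0],[-11,0,55]],float)
px=np.array([[541,147],[709,147],[548,55],[700,55],[622,165]],float)
px=np.stack([(px[:,0]-440)*560/360,px[:,1]*420/330],1)
def f(v): return (proj(p,R.from_rotvec(v[3:]).apply(o)+v[:3])-px).ravel()
t=np.radians(70)
for t in np.radians([60,80]):
    zz=m*np.cos(t)+k*np.sin(t); xx=m*np.sin(t)-k*np.cos(t); R0=R.from_matrix(np.stack([xx,np.cross(zz,xx),zz],1))
    s=least_squares(f,[490,25,5,*R0.as_rotvec()]); M=R.from_rotvec(s.x[3:]).as_matrix()
    print(s.cost,s.x[:3],"tilt from vertical",np.degrees(np.arccos(M[2,2])),"z",M[:,2],"toe",s.x[:3]+M[:,0]*35,"rel edge",(s.x[:3]+M[:,0]*35-E)@m,"yaw",np.arctan2(M[1,0],M[0,0]))
    print(f(s.x).round(1))
```

```text
16.582200677822456 [444.41619203  15.40698751  16.0819057 ] tilt from vertical 31.151609997575253 z [0.50520847 0.11121265 0.85580146] toe [473.68108213  21.79074448  -2.02372476] rel edge -43.04209000989348 yaw 0.21477267208160303
[-2.7  1.1  0.2  1.3  2.2 -0.6 -2.3 -0.3  3.  -1.9]
16.582200677844398 [444.41618979  15.4069847   16.08190461] tilt from vertical 31.1516144222924 z [0.50520853 0.11121271 0.85580142] toe [473.681079    21.79073919  -2.02372816] rel edge -43.042094207507056 yaw 0.21477259729873532
[-2.7  1.1  0.2  1.3  2.2 -0.6 -2.3 -0.3  3.  -1.9]
```

The spindle is still leaning back by roughly 25–30°, and the toe has reached the bench about 40 mm in front of the slab because pad friction held the tilt. I'll right it by pivoting on the toe, moving the pinch forward with slight downward pressure and watching the forces.

>>> move_arm(series="1 0.03 0 0.06 0 -0.5 0; 1 0.09 0 0.01 0 -0.5 0; 1 0.09 0 0.01 0 -0.5 0; 1 0.09 0 0.01 0 0 0")

```text
clock: 12.4
eef_pos: [489.8, 23.2, 80.7]
tcp_rot: [-3.14, 0.464, -2.924]
contact_force: [-0.3, 8.0, 13.3]
opening: 0.246
```

Run:
```python
from roll import *
l=rel()
```

```text
rel pinch X,lat,Z -34.2 20.5 59.0 lean 26.6 F [-0.3  8.  13.3] tq [ 1.61 -0.55  0.44] 0.24604325007635883 q [-0.03  0.25  2.36  0.97  0.13 -2.77]
```

```bash
cat >> roll.py <<'E'
def footfit(ys,col,l,p,t0=20):
    """ys: image rows at column col of edges (-35,0),(−35,55),(35,55) in foot (x,z); solve X,Z,tilt"""
    def f(v):
        X,Z,t=v; t=np.radians(t); zz=m*np.sin(t)+k*np.cos(t); xx=m*np.cos(t)-k*np.sin(t); o=E+X*m+l*lat+(Z-36)*k; out=[]
        for (a,b),y in zip([(-35,0),(-35,55),(35,55)],ys):
            c=o+a*xx+b*zz; q=proj(p,np.array([c-40*lat,c+40*lat])); w=(col-q[0,0])/(q[1,0]-q[0,0]); out.append(q[0,1]+w*(q[1,1]-q[0,1])-y)
        return out
    return least_squares(f,[-70,5,t0]).x.round(1)
E
python3 - <<'E'
from roll import *
l=rel(); p=vision.camera_params("wrist"); im=vision.grab_frame("wrist"); np.save("w6.npy",im)
cv2.imwrite("pics/w6.png",im[:,:,::-1])
g=cv2.cvtColor(im,cv2.COLOR_RGB2GRAY)
for c in (200,230,350,370):
    v=g[:,c-4:c+5].mean(1); print(c,[int(x) for x in v[40:300:5]])
cv2.imwrite("pics/w6e.png",0)if 0 else None
# check on previous picture
b=cv2.imread("pics/c5.png")
E
```

```text
rel pinch X,lat,Z -34.2 20.5 59.0 lean 26.6 F [-0.3  8.  13.3] tq [ 1.61 -0.55  0.44] 0.24604325007635883 q [-0.03  0.25  2.36  0.97  0.13 -2.77]
200 [112, 118, 120, 125, 125, 122, 147, 146, 147, 149, 151, 149, 152, 155, 153, 148, 153, 155, 156, 156, 154, 152, 153, 155, 156, 158, 156, 153, 153, 187, 170, 164, 167, 167, 169, 168, 173, 198, 99, 247, 49, 57, 57, 57, 57, 56, 56, 56, 56, 56, 57, 55]
230 [122, 121, 119, 118, 125, 123, 148, 148, 148, 149, 153, 150, 154, 155, 153, 148, 154, 156, 157, 157, 154, 152, 153, 155, 157, 159, 156, 153, 154, 190, 170, 165, 167, 166, 168, 168, 173, 169, 166, 255, 48, 57, 57, 57, 57, 56, 45, 28, 35, 33, 24, 24]
350 [132, 116, 123, 123, 120, 124, 164, 164, 165, 165, 168, 166, 167, 168, 166, 163, 168, 172, 170, 168, 166, 161, 160, 155, 156, 160, 158, 153, 155, 186, 169, 166, 184, 164, 167, 169, 173, 195, 194, 186, 48, 57, 57, 56, 57, 56, 56, 56, 57, 57, 56, 50]
370 [141, 124, 126, 121, 115, 118, 163, 165, 164, 165, 168, 166, 166, 167, 166, 163, 167, 172, 170, 168, 169, 165, 165, 168, 170, 172, 171, 166, 162, 183, 170, 166, 153, 165, 166, 168, 203, 196, 167, 232, 48, 56, 57, 57, 57, 56, 56, 57, 56, 56, 56, 57]
```

View pics/w6.png

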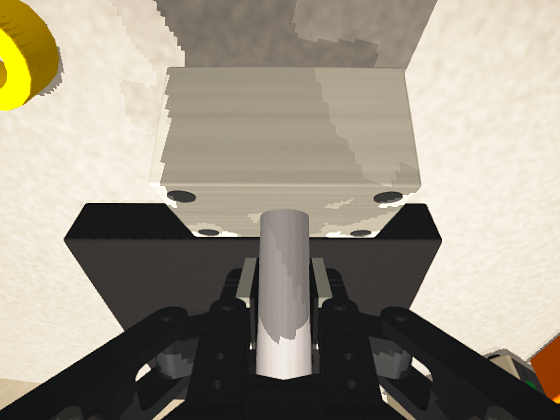

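Rows of the edges: front-lower 68, front-upper 185, rear-upper ≈237; the slab's front face is visible behind it on both sides (205–240).

Run:
```python
from roll import *
p=vision.camera_params("wrist"); l=20.5
for y3 in (233,237,240): print(y3,footfit((68,185,y3),230,l,p))
c=(160*0+0)
# slab check: front top edge & bottom edge rows
print(proj(p,np.array([E+100*lat,E-100*lat,E-36*k+100*lat,E-36*k-100*lat])).round(1))
```

```text
233 [-72.7   9.6  28. ]
237 [-73.   12.2  26.4]
240 [-73.2  14.1  25.3]
[[411.6 243.9]
 [ 91.7 243.3]
 [397.7 204.8]
 [112.4 204.7]]
```

>>> move_arm(series="1 0.12 0 -0.04 0 0 0; 1 0.12 0 -0.04 0 0 0; 1 0.12 0 -0.04 0 0 0")

```text
clock: 12.82
eef_pos: [479.3, 20.4, 81.6]
tcp_rot: [-3.138, 0.472, -2.922]
contact_force: [1.6, 0.5, -3.6]
opening: 0.249
```

```bash
cat >> roll.py <<'E'
def look(l,cols=(215,365)):
    p=vision.camera_params("wrist"); im=vision.grab_frame("wrist"); g=cv2.cvtColor(im,cv2.COLOR_RGB2GRAY).astype(float)
    for c in cols:
        v=g[:,c-5:c+6].mean(1); d=np.abs(v[4:]-v[:-4]); ys=[i+2 for i in range(2,len(d)-2) if d[i]==d[i-4 if i>4 else 0:i+5].max() and d[i]>14 and i<300]
        print(c,[(y,int(v[y-4]),int(v[y+4])) for y in ys])
    return p
E
python3 - <<'E'
from roll import *
l=rel(); p=look(l)
E
```

```text
rel pinch X,lat,Z -45.1 20.1 59.8 lean 27.0 F [ 1.6  0.5 -3.6] tq [0.22 0.21 0.06] 0.24919715365476755 q [-0.04  0.24  2.39  1.12  0.13 -2.92]
215 [(78, 123, 141), (180, 147, 169), (226, 173, 202), (235, 202, 124), (245, 141, 45), (301, 52, 27)]
365 [(54, 144, 119), (77, 125, 156), (180, 147, 170), (219, 168, 206), (235, 203, 134), (245, 166, 39)]
```

Run:
```python
from roll import *
p=vision.camera_params("wrist")
for y3 in (226,235,245): print(y3,footfit((78,180,y3),215,20,p))
print(proj(p,np.array([E-36*k+100*lat,E-36*k-100*lat])).round(1))
```

```text
226 [-72.   -6.7  27.1]
235 [-73.1   0.5  23.4]
245 [-74.7   8.4  19.7]
[[394.7 215. ]
 [118.8 214.4]]
```

Toe pivoting works: tilt went from 27° to about 20° with the toe staying put. Continuing, with slowly decreasing lean to keep joint 6 in range.

>>> move_arm(series="1 0.11 0 0 0 0.6 0; 1 0.11 0 0 0 0.7 0; 1 0.11 0 0 0 0.7 0; 1 0.11 0 0 0 0.7 0")

```text
clock: 13.38
eef_pos: [472.0, 18.2, 80.0]
tcp_rot: [-3.137, 0.438, -2.922]
contact_force: [-0.5, 7.3, 8.6]
opening: 0.249
```

Run:
```python
from roll import *
l=rel(); p=look(l)
```

```text
rel pinch X,lat,Z -52.3 19.6 58.5 lean 25.1 F [-0.5  7.3  8.6] tq [ 1.23 -0.59  0.41] 0.2491594061593201 q [-0.04  0.23  2.38  0.81  0.15 -2.61]
215 [(91, 120, 132), (181, 138, 168), (228, 172, 192), (245, 205, 118), (256, 187, 24), (262, 23, 55), (301, 50, 26)]
365 [(70, 142, 120), (90, 123, 145), (181, 138, 171), (194, 176, 143), (203, 142, 172), (222, 169, 194), (223, 168, 200), (244, 203, 135), (255, 181, 23), (262, 24, 54)]
```

Run:
```python
from roll import *
p=vision.camera_params("wrist")
for y3 in (245,256): print(y3,footfit((91,181,y3),215,20,p))
```

```text
245 [-72.5  -3.3  19.5]
256 [-75.    6.6  15.7]
```

>>> move_arm(series="1 0.13 0 -0.02 0 0.4 0; 1 0.13 0 -0.02 0 0.4 0; 1 0.13 0 -0.02 0 0.4 0; 1 0.13 0 -0.02 0 0.4 0; 1 0.13 0 -0.01 0 0.4 0")

```text
clock: 14.05
eef_pos: [449.0, 12.6, 74.2]
tcp_rot: [-3.136, 0.406, -2.921]
contact_force: [-0.1, 2.3, 1.9]
opening: 0.249
```

Run:
```python
from roll import *
l=rel(); p=look(l)
```

```text
rel pinch X,lat,Z -75.4 19.1 52.9 lean 23.3 F [-0.1  2.3  1.9] tq [ 0.59 -0.15  0.13] 0.24868335107833733 q [-0.05  0.22  2.41  0.7   0.16 -2.52]
215 [(186, 114, 163), (234, 166, 184), (253, 197, 254), (267, 254, 118), (280, 125, 20), (293, 21, 46), (300, 46, 24)]
365 [(184, 113, 165), (196, 166, 83), (211, 76, 167), (226, 166, 188), (252, 194, 253), (265, 253, 145), (279, 209, 20), (294, 21, 49)]
```

```bash
cat > t.py <<'E'
from roll import *
import sys
def fit2(ys,col,l,p,Z0):
    def f(v):
        X,t=v; t=np.radians(t); zz=m*np.sin(t)+k*np.cos(t); xx=m*np.cos(t)-k*np.sin(t); toe=E+X*m+l*lat+(Z0-36)*k; out=[]
        for (a,b),y in zip([(-70,55),(0,55)],ys):
            c=toe+a*xx+b*zz; q=proj(p,np.array([c-40*lat,c+40*lat])); w=(col-q[0,0])/(q[1,0]-q[0,0]); out.append(q[0,1]+w*(q[1,1]-q[0,1])-y)
        return out
    return least_squares(f,[-40,5]).x.round(1)
E
python3 - <<'E'
from t import *
p=vision.camera_params("wrist")
for Z in (-3,0):
  for y3 in(267,280): print(Z,y3,"toe X,tilt",fit2((186,y3),215,19,p,Z))
print(proj(p,np.array([E-36*k,E])).round(0))
s=vision.grab_frame("side"); cv2.imwrite("pics/s7.png",cv2.resize(s[150:300,180:380,::-1],None,fx=4,fy=4,interpolation=2))
E
```

```text
-3 267 toe X,tilt [-63.5  14.1]
-3 280 toe X,tilt [-44.4   4. ]
0 267 toe X,tilt [-67.6  15.2]
0 280 toe X,tilt [-49.5   5.6]
[[259. 260.]
 [256. 299.]]
```

View pics/s7.png

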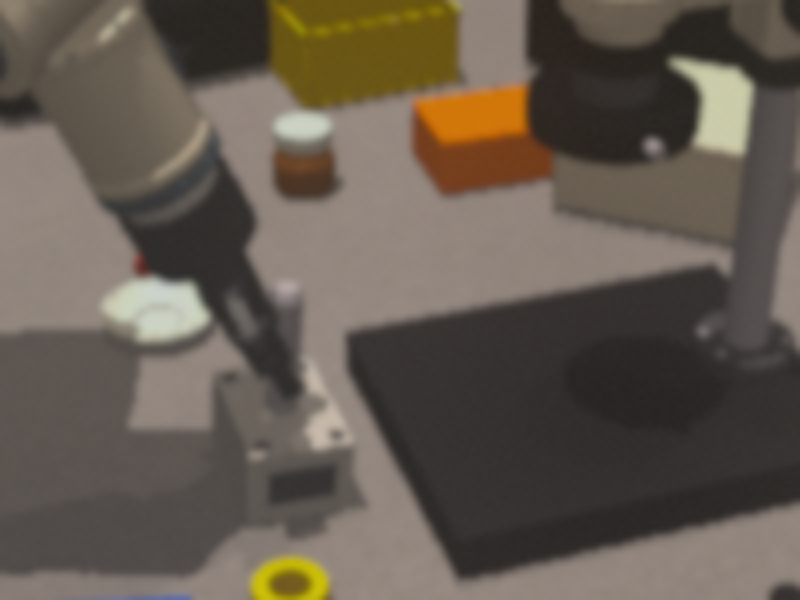

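The foot is essentially upright with a gap of about 40 mm to the base, and the spindle is vertical at (290,330). That was my last view, so checks are numeric from here. I'll press it flat gently, then release and re-pinch low to slide it closer.

>>> move_arm(series="1 0.06 0 0.03 0 0 0; 1 0.04 0 0.05 0 0 0; 1 0.02 0 0.05 0 0 0; 1 0 0 0 0 0 0")

```text
clock: 14.65
eef_pos: [446.1, 11.9, 69.8]
tcp_rot: [-3.136, 0.411, -2.922]
contact_force: [0.6, -0.3, -5.3]
opening: 0.242
```

Run:
```python
from roll import *
l=rel(); p=look(l)
from t import fit2
```

```text
rel pinch X,lat,Z -78.5 19.1 48.5 lean 23.5 F [ 0.6 -0.3 -5.3] tq [ 0.    0.38 -0.04] 0.24209841665615225 q [-0.06  0.23  2.42  0.83  0.14 -2.64]
215 [(191, 112, 164), (241, 172, 195), (257, 198, 254), (273, 254, 117), (287, 140, 20)]
365 [(123, 126, 110), (188, 111, 164), (200, 166, 89), (215, 82, 166), (232, 170, 190), (256, 193, 253), (272, 253, 129), (286, 195, 21)]
```

Run:
```python
from t import *
p=vision.camera_params("wrist")
for Z in (-3,0): print(Z,fit2((191,287),215,19,p,Z),fit2((188,286),365,19,p,Z))
# side view: spindle line & block. find bright spindle above gripper, verticality
im=vision.grab_frame("side").astype(int)
ps=vision.camera_params("side")
a=E-77*m+19*lat
for z in (0,55,147): print(z,proj(ps,a+(z-36)*k).round(1))
sub=im[215:262,235:270].mean(2).astype(int)
for i in range(0,47,3): print(215+i,*sub[i,::2])
```

```text
-3 [-43.6   2.2] [-44.8   1.9]
0 [-49.1   3.9] [-50.3   3.6]
0 [249.9 267.4]
55 [249.3 251.1]
147 [248. 222.]
215 47 46 51 103 134 135 136 136 136 135 136 136 138 138 137 135 136 137
218 46 47 47 72 122 135 137 136 135 136 136 136 137 136 136 136 136 137
221 46 50 50 48 75 126 148 160 156 141 138 137 137 136 135 137 137 137
224 58 67 55 48 51 86 119 143 137 125 136 136 137 138 138 138 137 139
227 70 96 88 53 46 51 76 96 92 101 135 136 137 138 139 140 139 137
230 50 81 101 80 51 49 56 76 80 99 136 139 138 139 138 139 137 133
233 66 55 88 95 75 55 53 74 80 98 135 137 138 138 139 128 87 70
236 114 68 66 69 58 49 46 59 77 99 135 138 138 137 137 127 67 52
239 135 119 73 48 49 47 48 45 63 93 139 142 139 138 137 127 68 48
242 129 120 114 73 46 48 48 45 58 89 136 161 143 139 139 130 74 44
245 80 76 94 92 72 64 53 46 50 86 158 182 168 141 136 136 116 61
248 97 102 101 99 97 88 72 53 46 53 104 161 174 162 139 139 135 100
251 86 99 100 99 99 88 78 73 70 87 110 115 126 168 150 137 137 132
254 77 91 99 99 101 106 94 91 93 99 114 157 178 184 179 150 137 138
257 74 78 95 99 99 101 99 99 100 113 153 182 184 168 147 162 144 137
260 75 75 84 97 92 89 97 99 106 112 122 169 183 165 143 152 151 139
```

>>> move_arm(series="0.3 0 0 0 0 0 0; 0 0 0 0 0 0 0; 0 0 0 0 0 0 0; 0 0 0 0 0 0 0")

```text
clock: 15.25
eef_pos: [446.5, 11.4, 69.4]
tcp_rot: [-3.134, 0.41, -2.922]
contact_force: [-0.6, -0.3, 0.8]
opening: 0.501
```

Run:
```python
from t import *
l=rel(); p=look(l)
im=vision.grab_frame("wrist"); g=cv2.cvtColor(im,cv2.COLOR_RGB2GRAY)
for y in (250,300,330): print(y,[int(v) for v in g[y,230:340:4]])
```

```text
rel pinch X,lat,Z -78.2 18.4 48.0 lean 23.5 F [-0.6 -0.3  0.8] tq [-0.04  0.17  0.02] 0.5005348416614331 q [-0.06  0.23  2.42  0.82  0.14 -2.64]
215 [(184, 112, 167), (255, 179, 218), (269, 221, 59), (300, 81, 122)]
365 [(95, 132, 111), (182, 112, 167), (194, 170, 104), (209, 97, 170), (239, 165, 194), (249, 197, 215), (257, 215, 254), (269, 254, 89), (283, 78, 24)]
250 [173, 173, 198, 201, 181, 172, 173, 172, 118, 98, 101, 102, 107, 108, 108, 102, 106, 99, 94, 99, 201, 200, 171, 170, 170, 168, 171, 170]
300 [17, 16, 22, 23, 22, 20, 21, 58, 98, 97, 103, 106, 108, 107, 106, 103, 104, 102, 98, 94, 100, 18, 21, 21, 20, 18, 16, 18]
330 [15, 50, 50, 50, 49, 48, 47, 96, 96, 99, 101, 103, 104, 103, 107, 103, 103, 100, 100, 95, 97, 53, 50, 50, 49, 50, 50, 19]
```

Released; the foot stands free. Re-gripping firmly and sliding it back about 32 mm.

>>> move_arm(series="1 0 0 0 0 0 0; 1 0 0 0 0 0 0; 1 0 0 0 0 0 0; 1 0 0 0 0 0 0; 1 -0.1 0 0.04 0 0 0; 1 -0.1 0 0.04 0 0 0; 1 -0.1 0 0.04 0 0 0; 1 -0.1 0 0.04 0 0 0; 1 -0.1 0 0.04 0 0 0; 1 -0.1 0 0.04 0 0 0; 1 0 0 0 0 0 0", grip_force=50)

```text
clock: 16.73
eef_pos: [467.5, 16.8, 72.0]
tcp_rot: [-3.135, 0.41, -2.922]
contact_force: [-4.5, -1.6, 4.9]
opening: 0.245
```

Run:
```python
from t import *
l=rel(); p=look(l); print(proj(p,np.array([E-36*k,E])).round(0))
for y3 in (269,283): print(fit2((182,y3),365,19,p,-2))
```

```text
rel pinch X,lat,Z -56.5 19.1 50.7 lean 23.5 F [-4.5 -1.6  4.9] tq [-0.4   0.6  -0.16] 0.24511008964744035 q [-0.04  0.25  2.37  0.68  0.15 -2.48]
215 [(181, 129, 169), (242, 180, 203), (258, 209, 148), (269, 171, 23), (278, 23, 53), (300, 52, 27)]
365 [(83, 141, 121), (98, 117, 132), (179, 133, 186), (194, 177, 151), (202, 151, 169), (235, 171, 203), (253, 203, 123), (269, 249, 23), (279, 23, 54)]
[[258. 243.]
 [254. 283.]]
[-44.4  12.2]
[-22.8   0.7]
```

Run:
```python
from t import *
p=vision.camera_params("wrist")
for y3 in (253,269): print(footfit((98,179,y3),365,19,p),fit2((179,y3),365,19,p,-3))
```

```text
[-73.3 -11.1  15.7] [-61.7  20.9]
[-77.7   4.4  10.9] [-42.2  10.6]
```

The foot pivoted on its toe instead of sliding (tilted about 11°). I'll ease it back upright, release, and push the block low from the front instead.

>>> move_arm(series="1 0.1 0 -0.03 0 0 0; 1 0.1 0 -0.03 0 0 0; 1 0.1 0 -0.03 0 0 0; 1 0.1 0 -0.03 0 0 0; 1 0.1 0 -0.03 0 0 0; 1 0.1 0 -0.03 0 0 0; 1 0.04 0 0.03 0 0 0; 1 0 0 0 0 0 0", grip_force=20)

```text
clock: 17.77
eef_pos: [445.8, 10.3, 70.7]
tcp_rot: [-3.132, 0.421, -2.922]
contact_force: [3.4, 1.4, -2.0]
opening: 0.245
```

Run:
```python
from t import *
l=rel(); p=look(l)
```

```text
rel pinch X,lat,Z -79.2 17.5 49.4 lean 24.1 F [ 3.4  1.4 -2. ] tq [ 0.29 -0.35 -0.06] 0.24525563748417098 q [-0.06  0.23  2.42  0.91  0.13 -2.73]
215 [(181, 117, 163), (239, 168, 188), (262, 251, 132), (275, 187, 21), (298, 22, 31)]
365 [(95, 133, 109), (178, 120, 165), (195, 170, 132), (204, 133, 165), (237, 171, 196), (258, 194, 118), (273, 153, 21), (300, 21, 50)]
```

Run:
```python
from t import *
p=vision.camera_params("wrist"); print([fit2((a,b),c,18,p,-3) for a,b,c in((178,273,365),(181,275,215))])
```

```text
[array([-60.1,   7.2]), array([-57.2,   6.5])]
```

>>> move_arm(series="1 0.08 0 0.01 0 0.2 0; 1 0.08 0 0.03 0 0.2 0; 1 0.02 0 0.05 0 0.1 0; 1 0 0 0 0 0 0")

```text
clock: 18.32
eef_pos: [441.7, 9.2, 68.0]
tcp_rot: [-3.131, 0.419, -2.922]
contact_force: [2.4, 0.5, -4.2]
opening: 0.245
```

Run:
```python
from t import *
l=rel(); p=look(l)
```

```text
rel pinch X,lat,Z -83.5 17.4 46.7 lean 24.0 F [ 2.4  0.5 -4.2] tq [-0.18 -0.2  -0.05] 0.24485578555683477 q [-0.06  0.23  2.43  0.98  0.13 -2.8 ]
215 [(183, 113, 161), (244, 167, 195), (259, 199, 254), (267, 254, 134), (280, 153, 20)]
365 [(102, 133, 108), (181, 113, 163), (197, 168, 128), (208, 128, 164), (235, 160, 179), (242, 179, 194), (264, 227, 118), (279, 136, 21)]
```

Run:
```python
from t import *
p=vision.camera_params("wrist"); print([fit2((a,b),c,18,p,-3) for a,b,c in((181,279,365),(183,280,215))])
```

```text
[array([-61.1,   5.2]), array([-59.1,   4.8])]
```

>>> move_arm(series="1 0.03 0 0.05 0 0.3 0; 1 0.03 0 0.05 0 0.3 0; 1 0 0 0 0 0 0; 0.4 0 0 0 0 0 0; 0 0 0 0 0 0 0; 0 0 0 0 0 0 0; 0 0 0 0 0 0 0")

```text
clock: 19.25
eef_pos: [437.3, 9.4, 63.6]
tcp_rot: [-3.133, 0.407, -2.922]
contact_force: [-0.9, -1.1, 2.4]
opening: 0.501
```

Run:
```python
from t import *
l=rel(); p=look(l)
```

```text
rel pinch X,lat,Z -87.6 18.5 42.3 lean 23.3 F [-0.9 -1.1  2.4] tq [-0.08  0.25 -0.11] 0.5006934656464243 q [-0.06  0.24  2.44  0.95  0.13 -2.78]
215 [(186, 112, 162), (269, 150, 58), (300, 77, 120)]
365 [(103, 132, 112), (183, 110, 164), (198, 167, 103), (212, 102, 178), (249, 162, 192), (260, 190, 223), (273, 253, 54), (285, 41, 21)]
```

Run:
```python
from t import *
s=r.sense(); P=s['eef_pos']; Q=rot(s['tcp_rot'])
st=plan([(P-95*Q.as_matrix()[:,2],Q,4)],0); l=18.5
for X,Z,L,n in((-175,110,22,3),(-160,22,22,4),(-140,22,22,1)):
    T=tool(L,yaw); W=E+X*m+l*lat+(Z-36)*k; print(W,ik(W,T)); st=plan([(W,T,n)],0,st)
```

```text
4 0 -0 -0 -0.59 0 0 0; 0 -0 -0 -0.59 0 0 -0; 0 -0 -0 -0.6 0 0 -0; 0 -0 -0 -0.59 0 0 -0
[345.74077584 -10.78640258 110.        ] [-0.166 -0.067  2.571  0.475  0.312 -2.384]
3 0 0.56 -0 0.13 -0.2 0.4 0; 0 0.57 -0.01 0.13 -0.1 0.5 0; 0 0.56 -0 0.13 -0.2 0.4 0.1
[360.38575519  -7.54224169  22.        ] [-0.142  0.217  2.678  2.28   0.175  2.088]
4 0 0.12 -0 0.55 0 0 -0; 0 0.12 -0 0.54 0 0 -0; 0 0.12 -0 0.55 0 0 -0; 0 0.12 -0 0.54 0 0 -0
[379.91239432  -3.21669383  22.        ] [-0.115  0.234  2.641  2.24   0.157  2.156]
1 0 -0.46 -0 0.19 0 0 -0
```

Run:
```python
from t import *
for L in (8,12,15):
  for X,Z in((-165,30),(-130,30),(-90,30)): print(L,X,ik(E+X*m+18.5*lat+(Z-36)*k,tool(L,yaw)))
s=r.sense(); P=s['eef_pos']; Q=rot(s['tcp_rot'])
st=P-95*Q.as_matrix()[:,2]; l=18.5; st=(st,Q)
for X,Z,L,n in((-172,110,13,3),(-162,30,12,4)):
    T=tool(L,yaw); W=E+X*m+l*lat+(Z-36)*k; st=plan([(W,T,n)],0,st)
```

```text
8 -165 [-0.06   0.203  2.51   0.131  0.297 -1.971]
8 -130 [-0.032  0.242  2.445  0.109  0.322 -1.922]
8 -90 [-0.006  0.285  2.368  0.089  0.354 -1.877]
12 -165 [-0.081  0.189  2.556  0.305  0.206 -2.163]
12 -130 [-0.049  0.227  2.492  0.246  0.228 -2.072]
12 -90 [-0.02   0.269  2.416  0.194  0.257 -1.991]
15 -165 [-0.099  0.182  2.591  0.599  0.144 -2.472]
15 -130 [-0.064  0.219  2.527  0.468  0.16  -2.306]
15 -90 [-0.032  0.261  2.452  0.353  0.186 -2.16 ]
3 0 0.54 -0 0.14 -0.2 3.4 0; 0 0.53 -0.01 0.17 -0.1 3.5 0; 0 0.53 -0 0.2 -0.2 3.4 0
4 0 0.05 -0 0.5 0 0.3 0; 0 0.05 -0 0.5 0 0.2 0; 0 0.05 -0 0.5 0 0.3 0; 0 0.04 -0 0.51 0 0.2 0
```

>>> move_arm(series="0 0 0 -0.6 0 0 0; 0 0 0 -0.6 0 0 0; 0 0 0 -0.6 0 0 0; 0 0 0 -0.6 0 0 0; 0 0.54 0 0.14 -0.2 3.4 0; 0 0.53 -0.01 0.17 -0.1 3.5 0; 0 0.53 0 0.2 -0.2 3.4 0; 0 0 0 0 0 0 0")

```text
clock: 20.3
eef_pos: [349.1, -10.2, 110.4]
tcp_rot: [3.141, 0.225, -2.922]
contact_force: [-0.3, 0.1, 0.3]
opening: 0.499
```

Run:
```python
from t import *
s=r.sense(); print(s['eef_pos'],s['qpos'].round(2))
l=18.5; T=tool(12,yaw); st=plan([(E+-160*m+l*lat-6*k,T,5)],0)
# foot top-face from top camera: bright block region
im=vision.grab_frame("top").astype(int); p=vision.camera_params("top")
c=proj(p,E-87*m+18.5*lat+19*k); print("pred block top px",c, "tip",proj(p,E-87*m+18.5*lat+111*k))
x,y=c.round().astype(int); g=im.mean(2).astype(int)
for yy in range(y-22,y+24,3): print(yy,*g[yy,x-28:x+29:3])
```

```text
[349.07931436 -10.19390195 110.4372898 ] [-0.1   0.01  2.44  0.15  0.48 -2.02]
5 0 0.03 0 0.41 0 0.2 0; 0 0.03 0 0.4 0 0.2 0; 0 0.03 0 0.41 0 0.2 0; 0 0.03 0 0.4 0 0.1 0; 0 0.03 0 0.41 0.1 0.2 0.1
pred block top px [291.55221852 247.20589226] tip [292.79743348 242.71056373]
225 158 157 157 155 152 155 150 154 156 153 157 150 154 153 155 150 156 152 155
228 153 155 154 149 160 151 152 154 152 152 153 152 150 154 151 150 155 154 152
231 157 152 151 150 153 153 155 156 150 151 150 149 154 157 147 148 150 149 148
234 157 156 150 153 153 154 154 154 151 149 155 150 144 144 154 153 150 150 152
237 154 155 155 152 152 150 149 140 147 140 198 215 218 197 143 143 152 152 151
240 156 154 153 143 160 216 215 218 219 207 218 217 219 204 160 188 150 154 156
243 152 150 156 197 107 218 218 219 204 154 175 210 219 220 219 201 151 152 148
246 152 155 150 216 199 220 218 220 203 213 215 169 220 220 219 220 151 151 146
249 151 152 154 190 219 218 219 220 133 143 191 183 216 218 220 216 146 150 149
252 149 152 152 161 219 220 220 218 194 83 98 209 214 217 218 220 152 152 153
255 155 148 152 158 218 219 218 219 218 215 216 216 219 219 215 166 187 148 151
258 154 153 152 146 220 220 208 205 212 219 217 217 220 219 209 122 202 150 150
261 152 155 152 153 205 117 158 149 150 210 219 219 219 206 195 120 133 153 151
264 146 153 151 154 214 136 148 140 135 104 83 84 87 89 137 149 150 148 152
267 148 151 151 149 122 88 82 81 95 93 95 97 97 95 98 96 105 101 103
270 150 151 146 154 128 100 97 97 91 94 96 99 96 96 98 95 98 95 94
```

```bash
cat >> t.py <<'E'
def topfoot(dx=0):
    im=vision.grab_frame("top"); p=vision.camera_params("top"); x,y=proj(p,E-(87-dx)*m+18.5*lat+19*k).round().astype(int)
    roi=np.zeros(im.shape[:2],np.uint8); roi[y-30:y+30,x-36:x+36]=1
    mk=((im.mean(2)>180)&(roi>0)).astype(np.uint8); mk=cv2.morphologyEx(mk,cv2.MORPH_CLOSE,np.ones((7,7)))
    c=max(cv2.findContours(mk,0,2)[0],key=cv2.contourArea); W=np.array([onz(p,q[0]+0.,55)[:2] for q in c],np.float32)
    (c0,sz,an)=cv2.minAreaRect(W); b=cv2.boxPoints((c0,sz,an)); e=sorted([b[1]-b[0],b[2]-b[1]],key=np.linalg.norm)[0]
    e=e*np.sign(e[0]); yw=np.arctan2(e[1],e[0]); ctr=np.array([*c0,36.]); 
    print("foot centre",np.round(c0,1),"size",np.round(sz,1),"yaw",yw.round(3),"X,lat",((ctr-E)@m).round(1),((ctr-E)@lat).round(1)); return im
E
python3 - <<'E'
from t import *
topfoot()
E
```

```text
foot centre [423.4   6.2] size [68.3 98.6] yaw 0.243 X,lat -95.5 18.3
```

>>> move_arm(series="0 0.03 0 0.41 0 0.2 0; 0 0.03 0 0.4 0 0.2 0; 0 0.03 0 0.41 0 0.2 0; 0 0.03 0 0.4 0 0.1 0; 0 0.03 0 0.41 0.1 0.2 0")

```text
clock: 21.02
eef_pos: [369.2, -7.8, 32.4]
tcp_rot: [-3.136, 0.227, -2.922]
contact_force: [0.0, -0.3, -0.1]
opening: 0.504
```

>>> move_arm(series="0 -0.12 0 0.03 0 0 0; 0 -0.12 0 0.03 0 0 0; 0 -0.12 0 0.03 0 0 0; 0 -0.12 0 0.03 0 0 0; 0 -0.12 0 0.03 0 0 0; 0 -0.12 0 0.03 0 0 0; 0 -0.12 0 0.03 0 0 0")

```text
clock: 21.9
eef_pos: [403.6, 0.5, 32.5]
tcp_rot: [-3.137, 0.224, -2.923]
contact_force: [-4.1, -0.7, -0.1]
opening: 0.5
```

Run:
```python
from t import *
l=rel(); topfoot(20)
```

```text
rel pinch X,lat,Z -119.7 17.1 12.1 lean 12.9 F [-4.1 -0.7 -0.1] tq [-0.23  0.77 -0.04] 0.49963923934151505 q [-0.05  0.3   2.39  0.23  0.24 -2.06]
foot centre [446.3  12.1] size [ 68.4 100.5] yaw 0.216 X,lat -71.9 19.1
```

>>> move_arm(series="0 -0.12 0 0.03 0 0 0; 0 -0.12 0 0.03 0 0 0; 0 -0.12 0 0.03 0 0 0; 0 -0.12 0 0.03 0 0 0; 0 -0.12 0 0.03 0 0 0; 0 0 0 0 0 0 0")

```text
clock: 22.7
eef_pos: [425.5, 6.4, 31.4]
tcp_rot: [-3.139, 0.218, -2.923]
contact_force: [-0.9, 0.1, 0.0]
opening: 0.498
```

Run:
```python
from t import *
l=rel(); topfoot(46)
```

```text
rel pinch X,lat,Z -96.9 18.0 11.0 lean 12.5 F [-0.9  0.1  0. ] tq [-0.05  0.36  0.  ] 0.4981092283871363 q [-0.03  0.32  2.35  0.2   0.26 -2.  ]
foot centre [469.   17.4] size [68.3 99. ] yaw 0.213 X,lat -48.6 19.4
```

Gap is now about 13 mm, parallel to the edge, foot centre (469,17). Retreat, rise and go over the wide spacer.

Run:
```python
from t import *
s=r.sense(); st=plan([(E-135*m+18*lat-3*k,rot(s['tcp_rot']),2),(E-140*m+18*lat+194*k,tool(5,0.1),5)],-1)
st=plan([(np.array([490,-340,200.]),tool(0,-.5),12)],-1,st)
p=vision.camera_params("top")
print("objective",onz(p,(427,190),20))
```

```text
7 -1 0.5 0 -0.13 0 0 0; -1 0.51 0 -0.13 0 0 0; -1 -0.19 -0 -0.97 0.2 1.5 1.3; -1 -0.16 -0 -0.97 0.2 1.5 1.4; -1 -0.14 -0 -0.98 0.2 1.5 1.3; -1 -0.12 -0 -0.98 0.2 1.5 1.4; -1 -0.09 -0.01 -0.98 0.1 1.5 1.3
12 -1 -0.15 -0.72 0.08 0.1 0.4 2.9; -1 -0.19 -0.71 0.08 0.1 0.4 2.9; -1 -0.22 -0.7 0.08 0.1 0.4 2.9; -1 -0.26 -0.69 0.07 0.1 0.4 2.9; -1 -0.3 -0.67 0.07 0.1 0.4 2.8; -1 -0.33 -0.66 0.07 0.1 0.4 2.9; -1 -0.36 -0.64 0.07 0.2 0.4 2.8; -1 -0.39 -0.62 0.07 0.1 0.4 2.9; -1 -0.43 -0.6 0.07 0.2 0.4 2.8; -1 -0.45 -0.58 0.07 0.1 0.4 2.9; -1 -0.48 -0.56 0.07 0.2 0.4 2.8; -1 -0.52 -0.54 0.07 0.1 0.4 2.9
objective [ 622.93866011 -365.9905511    20.        ]
```

>>> move_arm(series="0 0.5 0 -0.13 0 0 0; 0 0.5 0 -0.13 0 0 0; -1 -0.19 0 -0.97 0.2 1.5 1.3; -1 -0.16 0 -0.97 0.2 1.5 1.4; -1 -0.14 0 -0.98 0.2 1.5 1.3; -1 -0.12 0 -0.98 0.2 1.5 1.4; -1 -0.09 0 -0.98 0.1 1.5 1.3; -1 -0.15 -0.72 0.08 0.1 0.4 2.9; -1 -0.19 -0.71 0.08 0.1 0.4 2.9; -1 -0.22 -0.7 0.08 0.1 0.4 2.9; -1 -0.26 -0.69 0.07 0.1 0.4 2.9; -1 -0.3 -0.67 0.07 0.1 0.4 2.8; -1 -0.33 -0.66 0.07 0.1 0.4 2.9; -1 -0.36 -0.64 0.07 0.2 0.4 2.8; -1 -0.4 -0.62 0.07 0.1 0.4 2.9; -1 -0.43 -0.6 0.07 0.2 0.4 2.8; -1 -0.45 -0.58 0.07 0.1 0.4 2.9; -1 -0.48 -0.56 0.07 0.2 0.4 2.8; -1 -0.5 -0.54 0.07 0.1 0.4 2.9; -1 0 0 0 0 0 0")

```text
clock: 25.25
eef_pos: [510.0, -358.7, 223.9]
tcp_rot: [3.13, 0.05, 2.615]
contact_force: [0.2, -0.4, -0.2]
opening: 0.996
```

```bash
cat > sp.py <<'E'
from t import *
def blob(cam,guess,H,D,thr=75,rad=60):
    p=vision.camera_params(cam); im=vision.grab_frame(cam); g=np.array(guess,float)
    def hull(g):
        a=np.linspace(0,2*np.pi,60); P=np.concatenate([np.stack([g[0]+D/2*np.cos(a),g[1]+D/2*np.sin(a),0*a+z],1) for z in(0,H)])
        return cv2.convexHull(proj(p,P).astype(np.float32))
    h=hull(g); u0=h[:,0].mean(0); roi=np.zeros(im.shape[:2],np.uint8); cv2.circle(roi,tuple(int(v) for v in u0),int(rad),1,-1)
    mk=((im.max(2)<thr)&(roi>0)).astype(np.uint8); mk=cv2.morphologyEx(mk,cv2.MORPH_OPEN,np.ones((3,3)))
    cs=cv2.findContours(mk,0,2)[0]
    if not cs: print("none",u0); return None
    c=cv2.convexHull(max(cs,key=cv2.contourArea))
    for _ in range(4):
        h=hull(g); M=cv2.moments(h); N=cv2.moments(c); d=np.array([N['m10']/N['m00']-M['m10']/M['m00'],N['m01']/N['m00']-M['m01']/M['m00']])
        q=proj(p,[*g,H/2]); g=g+(onz(p,q+d,H/2)-onz(p,q,H/2))[:2]
    print(cam,"centre",g.round(1),"area meas/pred",N['m00'],round(M['m00'],1),"bbox",cv2.boundingRect(c),cv2.boundingRect(hull(g).round().astype(np.int32)))
    return g
E
python3 - <<'E'
from sp import *
s=r.sense(); print(s['eef_pos'],s['tcp_rot'],s['opening'])
blob("top",(519,-378),60,66,rad=24); blob("wrist",(519,-378),60,66,rad=110,thr=70); blob("top",(482.6,-229.6),28,48,rad=16)
topfoot(46)
E
```

```text
[ 509.95728757 -358.74707713  223.85719304] [3.13012453 0.04973595 2.61491887] 0.9957850624042276
top centre [ 522.6 -372.1] area meas/pred 595.0 676.2 bbox (417, 211, 31, 27) (415, 210, 34, 29)
wrist centre [ 521.1 -373.8] area meas/pred 4131.5 4347.0 bbox (239, 159, 69, 77) (238, 157, 71, 80)
top centre [ 485.3 -232.1] area meas/pred 244.5 285.6 bbox (370, 227, 19, 18) (369, 226, 21, 20)
foot centre [468.6  18.3] size [ 68.9 100.9] yaw 0.217 X,lat -48.7 20.3
```

Run:
```python
from sp import *
T=tool(0,-.527); st=plan([(np.array([521.3,-373.5,95]),T,4),(np.array([521.3,-373.5,24]),T,4)],-1)
```

```text
8 -1 -0.08 -0.07 0.81 0.2 0.7 0; -1 -0.1 -0.06 0.81 0.2 0.7 0.1; -1 -0.1 -0.06 0.81 0.1 0.7 0; -1 -0.12 -0.06 0.8 0.2 0.6 0.1; -1 0 0 0.44 -0 0 -0; -1 0 0 0.45 -0 0 -0; -1 0 0 0.44 -0 0 -0; -1 0 0.01 0.45 -0 0 -0
```

>>> move_arm(series="-1 -0.08 -0.07 0.8 0.2 0.7 0; -1 -0.1 -0.06 0.8 0.2 0.7 0.1; -1 -0.1 -0.06 0.8 0.1 0.7 0; -1 -0.12 -0.06 0.8 0.2 0.6 0.1; -1 0 0 0 0 0 0")

```text
clock: 26.08
eef_pos: [523.0, -370.9, 96.4]
tcp_rot: [-3.141, 0.005, 2.62]
contact_force: [-0.1, 0.4, 0.0]
opening: 1.0
```

Run:
```python
from sp import *
s=r.sense(); print(s['eef_pos'],s['tcp_rot'])
blob("wrist",(521,-373.5),60,66,rad=150,thr=70)
T=tool(0,-.527); plan([(np.array([521.3,-373.5,24]),T,4)],-1)
```

```text
[ 523.03589208 -370.92482271   96.36510557] [-3.14122219  0.00456841  2.61954476]
wrist centre [ 521.1 -373.8] area meas/pred 10810.5 11374.6 bbox (221, 172, 115, 125) (220, 170, 117, 129)
4 -1 0.01 -0.02 0.46 -0 0.1 0.1; -1 0.01 -0.02 0.46 -0 0.1 0.1; -1 0.01 -0.02 0.46 -0 0.1 0; -1 0 -0.02 0.47 -0 0.1 0.1
```

>>> move_arm(series="-1 0.01 -0.02 0.46 0 0.1 0.1; -1 0.01 -0.02 0.46 0 0.1 0; -1 0.01 -0.02 0.46 0 0.1 0; -1 0 -0.02 0.46 0 0 0; 1 0 0 0 0 0 0; 1 0 0 0 0 0 0; 1 0 0 0 0 0 0; 1 0 0 0 0 0 0; 1 0 0 0 0 0 0", grip_force=45)

```text
clock: 27.25
eef_pos: [522.6, -374.6, 23.6]
tcp_rot: [-3.141, 0.006, 2.618]
contact_force: [-0.6, 0.9, -2.6]
opening: 0.769
```

>>> move_arm(series="1 0 0 -0.3 0 0 0; 1 0 0 -0.8 0 0 0; 1 0 0 -0.9 0 0 0; 1 0 0 -0.9 0 0 0; 1 0 0 -0.9 0 0 0; 1 0 0 -0.9 0 0 0; 1 0 0 0 0 0 0")

```text
clock: 28.12
eef_pos: [521.5, -373.7, 221.7]
tcp_rot: [-3.141, 0.008, 2.618]
contact_force: [-0.1, -0.1, -2.9]
opening: 0.766
```

Run:
```python
from sp import *
s=r.sense(); print(s['eef_pos'],s['tcp_rot'],s['opening'],s['contact_force'])
# to above spindle: spacer bottom above 147 -> at grasp TCP z 24 bottom 0 ; carry z>=200
T=tool(0,.1); plan([(np.array([468.8,18,220]),T,17)],1); print(ik((468.8,18,90),T))
im=topfoot(46)
```

```text
[ 521.49438624 -373.70673958  221.7410202 ] [-3.14064198  0.00779493  2.61815839] 0.7661072409066683 [-0.09980341 -0.11652481 -2.89995204]
17 1 0.36 0.46 -0 -0 0 -2.1; 1 0.34 0.47 -0 -0 0 -2.1; 1 0.32 0.49 -0 -0 0 -2.1; 1 0.3 0.5 -0 -0 0 -2.1; 1 0.28 0.51 -0 -0 0 -2.1; 1 0.27 0.52 -0 -0 0 -2.1; 1 0.25 0.53 -0 -0 0 -2.1; 1 0.23 0.53 -0 -0 0 -2.1; 1 0.21 0.54 -0 -0 0 -2.1; 1 0.19 0.55 -0 -0 0 -2.1; 1 0.16 0.56 -0 -0 0.1 -2.1; 1 0.14 0.56 -0 -0 0 -2.1; 1 0.12 0.57 -0 -0.1 0.1 -2.1; 1 0.11 0.57 -0 -0 0 -2.1; 1 0.08 0.57 -0 -0.1 0.1 -2.1; 1 0.06 0.58 -0 -0 0 -2.1; 1 0.05 0.57 -0 -0.1 0.1 -2.1
[ 0.038  0.278  2.133  0.     0.73  -1.632]
foot centre [468.7  18.2] size [ 68.4 100.7] yaw 0.216 X,lat -48.7 20.2
```

Run:
```python
from sp import *
p=vision.camera_params("side"); im=vision.grab_frame("side").mean(2)
c=np.array([468.7,18.2])
for z in (75,90,105,120,135,143):
    u=proj(p,[*c,z]); y=int(round(u[1])); x0=int(u[0]); print(z,u.round(1),im[y,x0-9:x0+11].astype(int))
p=vision.camera_params("top"); g=vision.grab_frame("top").mean(2)
u=proj(p,[*c,147]); print(u); x,y=u.round().astype(int)
for yy in range(y-8,y+12): print(yy,g[yy,x-9:x+10].astype(int))
```

```text
75 [259.2 242.7] [185 192 194 192 185 162 124  97  90  87  86  86  91 122 163 184 191 193
 187 162]
90 [259.1 238.1] [145 147 147 146 141 123 103  92  89  88  87  86  89 104 129 141 136 115
  82  60]
105 [259.  233.4] [148 148 147 147 145 139 122 102  92  89  88  86  86  88 105 130 133 113
  92  82]
120 [258.8 228.6] [147 146 147 147 146 138 119  99  92  89  88  87  87  91 110 134 146 148
 147 146]
135 [258.7 223.7] [145 145 144 144 144 139 131 126 129 131 130 128 123 119 126 138 145 145
 146 146]
143 [258.6 221.1] [147 145 145 145 146 145 146 155 166 175 177 176 167 153 144 144 144 145
 145 145]
[289.58685561 227.31466932]
219 [ 49  54  62  65  71  81  89  94  91  99 118 141 166 171 167 166 177 190
 205]
220 [ 94  95 107 118 139 150 169 170 160 159 179 191 206 219 222 220 220 221
 219]
221 [171 161 168 176 196 208 221 221 221 220 220 222 222 222 223 223 223 221
 215]
222 [221 219 220 221 221 222 222 222 222 223 224 223 222 222 222 223 223 222
 218]
223 [223 224 223 222 223 219 213 214 211 212 216 218 222 224 223 224 222 222
 220]
224 [222 224 221 222 219 204 167 171 168 179 186 194 
[... 491 characters left out ...]
98 170 140 171 217 222 222 222
 225]
231 [224 224 223 216 170 103 111 135 144 147 144 137 142 193 216 219 219 224
 223]
232 [223 224 223 214 150  91  95 112 129 120 119 129 147 209 215 218 220 223
 224]
233 [224 224 224 211 147  92  87  87  92  91  95 106 154 210 213 215 217 220
 223]
234 [224 224 223 213 163  98  84  85  89  88  89 100 146 199 205 215 217 221
 223]
235 [224 223 223 222 202 120  91  85  91  87  89 102 123 142 162 203 216 221
 223]
236 [222 224 224 221 213 166 120  91  91  93  93 117 131 131 137 165 209 221
 223]
237 [224 223 223 224 223 211 164 120 114 116 122 130 135 134 136 144 176 213
 218]
238 [223 222 223 223 219 200 160 149 149 148 151 151 149 140 146 152 154 165
 191]
```

>>> move_arm(series="1 0.36 0.46 0 0 0 -2.1; 1 0.34 0.47 0 0 0 -2.1; 1 0.32 0.49 0 0 0 -2.1; 1 0.3 0.5 0 0 0 -2.1; 1 0.28 0.51 0 0 0 -2.1; 1 0.27 0.52 0 0 0 -2.1; 1 0.25 0.53 0 0 0 -2.1; 1 0.23 0.53 0 0 0 -2.1; 1 0.21 0.54 0 0 0 -2.1; 1 0.19 0.55 0 0 0 -2.1; 1 0.16 0.56 0 0 0.1 -2.1; 1 0.14 0.56 0 0 0 -2.1; 1 0.12 0.57 0 -0.1 0 -2.1; 1 0.11 0.57 0 0 0 -2.1; 1 0.08 0.57 0 -0.1 0 -2.1; 1 0.06 0.58 0 0 0 -2.1; 1 0.05 0.57 0 -0.1 0 -2.1; 1 0 0 0 0 0 0")

```text
clock: 30.52
eef_pos: [451.1, 45.6, 216.2]
tcp_rot: [3.132, -0.0, -2.996]
contact_force: [-0.3, 0.4, -3.0]
opening: 0.767
```

Side and top profiles confirm the spindle tip at (468.5,18). Centring above it.

Run:
```python
from sp import *
T=tool(0,.146); plan([(np.array([470.1,18.2,185]),T,4)],1)
```

```text
4 1 -0.09 -0.19 0.19 0.1 -0 -0; 1 -0.09 -0.19 0.19 0.1 -0 -0; 1 -0.1 -0.19 0.2 0.2 -0 -0; 1 -0.09 -0.18 0.19 0.1 -0 -0
```

>>> move_arm(series="1 -0.09 -0.19 0.19 0.1 0 0; 1 -0.09 -0.19 0.19 0.1 0 0; 1 -0.1 -0.19 0.2 0.2 0 0; 1 -0.09 -0.1 0.19 0.1 0 0; 1 0 0 0 0 0 0")

```text
clock: 31.15
eef_pos: [471.0, 17.7, 182.4]
tcp_rot: [-3.141, -0.001, -2.998]
contact_force: [0.1, -0.1, -1.6]
opening: 0.77
```

Run:
```python
from sp import *
s=r.sense(); print(s['eef_pos'],s['tcp_rot'],s['contact_force'],s['opening'])
T=tool(0,.146); plan([(np.array([470.1,18.2,178]),T,2)],1)
# spacer in side view
p=vision.camera_params("side"); im=vision.grab_frame("side").mean(2); tx=rot(s['tcp_rot']).as_matrix()[:,0]
c=s['eef_pos']+1.7*tx; 
for z in (s['eef_pos'][2]-16,s['eef_pos'][2]-20,s['eef_pos'][2]-24,s['eef_pos'][2]-28,142,125):
    u=proj(p,[c[0],c[1],z]); y=int(round(u[1])); x0=int(u[0]); print(round(z),u.round(1),im[y,x0-20:x0+22].astype(int))
```

```text
[470.96574313  17.73106546 182.44922593] [-3.14075154e+00 -7.48313511e-04 -2.99838302e+00] [ 0.05954476 -0.0570146  -1.58797879] 0.7702025858838812
2 1 0.01 0.01 0.06 -0 -0 -0.1; 1 0.01 0 0.05 -0 -0 -0.1
166 [258.7 213.5] [142 142 142 142 142 143 141 135 116  83  55  46  45  45  46  46  45  45
  46  52  64  71  68  60  58  57  56  60  61  57  48  44  43  55  89 124
 138 141 141 142 142 142]
162 [258.7 214.8] [144 144 143 141 142 141 141 138 125  92  58  47  45  45  47  45  45  45
  45  45  51  56  61  60  59  56  53  52  51  46  44  43  46  54  89 123
 138 141 142 142 141 142]
158 [258.8 216.2] [144 143 143 142 142 142 141 140 126  93  59  47  46  45  46  44  45  45
  45  45  47  48  50  50  50  48  47  46  45  44  43  44  44  55  90 123
 138 141 141 142 142 141]
154 [258.8 217.5] [144 143 144 143 143 143 142 140 127  97  64  49  46  46  46  44  45  45
  45  45  45  45  46  46  45  45  42  45  44  44  43  44  46  61  93 126
 139 141 142 142 142 142]
142 [258.9 221.6] [145 145 144 144 143 143 143 144 143 143 141 136 128 117 104  90  79  66
  57  53  53  51  51  51  54  62  75  84  97 110 123 133 138 141 142 143
 142 142 142 141 142 143]
125 [259.  227.1] [143 144 145 145 144 144 144 144 144 145 144 143 143 144 143 134 111  89
  83  83  84  85  85  89 107 131 143 145 145 143 142 142 142 142 143 143
 143 143 144 144 145 144]
```

Spacer and spindle axes agree within about 1 mm in the side view. Descending in stages while watching force.

>>> move_arm(series="1 0 0 0.15 0 0 0; 1 0 0 0.15 0 0 0; 1 0 0 0.15 0 0 0; 1 0 0 0.15 0 0 0; 1 0 0 0.15 0 0 0")

```text
clock: 31.82
eef_pos: [470.4, 18.0, 151.4]
tcp_rot: [-3.14, -0.001, -2.997]
contact_force: [-1.7, -0.7, -1.3]
opening: 0.769
```

>>> move_arm(series="1 0 0 0.2 0 0 0; 1 0 0 0.2 0 0 0; 1 0 0 0.2 0 0 0; 1 0 0 0.2 0 0 0; 1 0 0 0.2 0 0 0; 1 0 0 0.2 0 0 0; 1 0 0 0.15 0 0 0; 1 0 0 0.1 0 0 0")

```text
clock: 32.83
eef_pos: [470.0, 17.9, 88.7]
tcp_rot: [-3.141, -0.002, -2.998]
contact_force: [-1.0, -1.1, -1.6]
opening: 0.763
```

>>> move_arm(series="1 0 0 0.1 0 0 0; 1 0 0 0.07 0 0 0; 1 0 0 0.06 0 0 0; 1 0 0 0.06 0 0 0; 1 0 0 0 0 0 0")

```text
clock: 33.45
eef_pos: [470.3, 18.0, 78.5]
tcp_rot: [-3.141, -0.001, -2.998]
contact_force: [-1.9, -2.0, -4.3]
opening: 0.771
```

Seated at the expected height. Releasing, rising and going to the narrow spacer.

Run:
```python
from sp import *
s=r.sense(); P=s['eef_pos']; Q=rot(s['tcp_rot'])
st=(P+[0,0,125],Q)
plan([(np.array([478,-215,150]),tool(0,-.31),9)],-1,st)
```

```text
9 -1 0.07 -0.64 0.15 -0 -0 2.9; -1 0.04 -0.65 0.15 -0 -0 2.9; -1 0.01 -0.65 0.15 -0 -0 2.9; -1 -0.03 -0.65 0.15 -0 -0 2.9; -1 -0.06 -0.64 0.15 -0 -0 2.9; -1 -0.09 -0.64 0.15 -0 -0 2.9; -1 -0.12 -0.63 0.15 -0 -0 2.9; -1 -0.16 -0.63 0.15 -0 -0 2.9; -1 -0.19 -0.62 0.15 -0.1 -0 2.8
```

>>> move_arm(series="0.4 0 0 0 0 0 0; -1 0 0 0 0 0 0; -1 0 0 0 0 0 0; -1 0 0 0 0 0 0; -1 0 0 0 0 0 0; -1 0 0 -0.3 0 0 0; -1 0 0 -0.7 0 0 0; -1 0 0 -0.7 0 0 0; -1 0 0 -0.7 0 0 0; -1 0 0 -0.7 0 0 0")

```text
clock: 34.7
eef_pos: [470.6, 18.3, 207.8]
tcp_rot: [-3.141, -0.001, -2.998]
contact_force: [1.6, -0.4, -0.5]
opening: 1.003
```

>>> move_arm(series="-1 0.07 -0.64 0.15 0 0 2.9; -1 0.04 -0.65 0.15 0 0 2.9; -1 0.01 -0.65 0.15 0 0 2.9; -1 -0.03 -0.65 0.15 0 0 2.9; -1 -0.06 -0.64 0.15 0 0 2.9; -1 -0.09 -0.64 0.15 0 0 2.9; -1 -0.12 -0.63 0.15 0 0 2.9; -1 -0.16 -0.55 0.15 0 0 2.9; -1 -0.1 -0.3 0.1 0 0 2.8; -1 0 0 0 0 0 0")

```text
clock: 35.95
eef_pos: [481.6, -204.8, 166.4]
tcp_rot: [3.139, 0.014, 2.817]
contact_force: [-0.0, -0.2, -0.1]
opening: 0.996
```

Run:
```python
from sp import *
s=r.sense(); print(s['eef_pos'],s['tcp_rot'])
g=blob("wrist",(485,-232),28,48,rad=75,thr=70); blob("top",(485,-232),28,48,rad=16)
h=s['tcp_rot'][2]-np.pi; T=tool(0,h)
st=plan([(np.array([*g,60]),T,3)],-1); plan([(np.array([*g,4]),T,3)],-1,st)
# wide spacer on foot: side silhouettes
p=vision.camera_params("side"); im=vision.grab_frame("side").mean(2); c=(468.5,18)
for z in (60,75,90,105,112,118,125,135,143):
    u=proj(p,[*c,z]); y=int(round(u[1])); x0=int(u[0]); print(z,u.round(1),im[y,x0-18:x0+20:2].astype(int))
```

```text
[ 481.61629216 -204.77406956  166.35768358] [3.13921582 0.01375938 2.81721657]
wrist centre [ 484.8 -233.7] area meas/pred 2457.5 2636.3 bbox (227, 180, 54, 58) (225, 178, 57, 61)
top centre [ 487.  -223.7] area meas/pred 144.0 284.1 bbox (370, 227, 13, 17) (366, 225, 21, 20)
3 -1 -0.09 -0.23 0.89 0 0.3 0; -1 -0.1 -0.23 0.89 0.1 0.2 0.1; -1 -0.1 -0.22 0.88 0 0.3 0
3 -1 0 -0 0.47 0 -0 0; -1 0 -0 0.47 0 -0 0; -1 0 -0 0.46 0 -0 0
60 [259.3 247.3] [144 124 171 173  71  43  42  43  47  51  61  62  52  46  43  42  42  44
  40]
75 [259.2 242.8] [147 168 149  96  50  43  43  46  53  63  86  93  77  60  50  44  42  44
  41]
90 [259.  238.1] [147 146 145 109  50  44  45  46  48  48  56  77  78  59  47  43  43  44
  44]
105 [258.9 233.4] [146 146 147 134  71  52  51  52  70  74  51  45  47  45  45  45  44  44
  45]
112 [258.8 231.2] [146 147 148 136  78  52  50  56  83  83  56  45  45  43  44  45  43  43
  43]
118 [258.8 229.3] [146 147 147 144 113  63  52  58  83  86  67  47  45  44  44  44  45  42
  43]
125 [258.7 227. ] [148 148 148 147 140 107  73  66  84  79  59  46  45  44  44  44  44  44
  42]
135 [258.6 223.8] [149 147 146 146 147 144 140 112  66  49  45  45  44  44  45  44  44  44
  44]
143 [258.6 221.2] [148 147 147 146 146 145 121  60  47  45  45  45  45  45  43  44  45  44
  44]
```

>>> move_arm(series="-1 -0.09 -0.23 0.85 0 0.3 0; -1 -0.1 -0.23 0.85 0.1 0.2 0; -1 -0.1 -0.2 0.8 0 0.3 0; -1 0 0 0 0 0 0")

```text
clock: 36.6
eef_pos: [487.4, -230.6, 66.4]
tcp_rot: [3.141, 0.003, 2.826]
contact_force: [0.6, 0.3, 0.2]
opening: 0.999
```

Run:
```python
from sp import *
s=r.sense(); print(s['eef_pos'],s['tcp_rot'])
g=blob("wrist",(485,-233),28,48,rad=95,thr=70)
T=tool(0,s['tcp_rot'][2]-np.pi); plan([(np.array([484.8,-233.5,5]),T,4)],-1)
```

```text
[ 487.39801703 -230.60157238   66.37541318] [3.14063902 0.00319394 2.82564597]
wrist centre [ 484.6 -233.9] area meas/pred 5528.0 5916.0 bbox (236, 193, 82, 87) (235, 191, 85, 91)
4 -1 0.02 -0.02 0.39 0 0.1 0; -1 0.01 -0.02 0.39 0 0.1 0; -1 0.02 -0.03 0.39 0 0 0; -1 0.01 -0.02 0.4 0 0.1 0
```

>>> move_arm(series="-1 0.02 -0.02 0.39 0 0.1 0; -1 0.02 -0.02 0.39 0 0.1 0; -1 0.02 -0.03 0.38 0 0 0; -1 0.01 -0.02 0.34 0 0 0; -1 0 0 0 0 0 0; 1 0 0 0 0 0 0; 1 0 0 0 0 0 0; 1 0 0 0 0 0 0; 1 0 0 0 0 0 0; 1 0 0 0 0 0 0; 1 0 0 0 0 0 0", grip_force=30)

```text
clock: 38.02
eef_pos: [486.7, -233.4, 7.5]
tcp_rot: [3.141, 0.007, 2.827]
contact_force: [-0.6, -0.3, -1.7]
opening: 0.538
```

>>> move_arm(series="1 0 0 -0.3 0 0 0; 1 0 0 -0.8 0 0 0; 1 0 0 -0.9 0 0 0; 1 0 0 -0.9 0 0 0; 1 0 0 -0.9 0 0 0; 1 0 0 -0.9 0 0 0; 1 0 0 0 0 0 0")

```text
clock: 38.9
eef_pos: [485.1, -232.9, 205.9]
tcp_rot: [-3.142, 0.009, 2.827]
contact_force: [0.3, -0.7, -0.8]
opening: 0.545
```

Run:
```python
from sp import *
s=r.sense(); print(s['eef_pos'],s['tcp_rot'],s['opening'],s['contact_force'])
plan([(np.array([470,5,215]),tool(0,.1),9)],1)
p=vision.camera_params("side"); im=vision.grab_frame("side").mean(2); c=(468.5,18)
for z in (60,75,90,105,112,118,125,135,143):
    u=proj(p,[*c,z]); y=int(round(u[1])); x0=int(u[0]); print(z,u.round(1),x0,im[y,x0-18:x0+20].astype(int))
p=vision.camera_params("top"); im=vision.grab_frame("top"); g=im.mean(2); u=proj(p,[*c,115]); print(u); x,y=u.round().astype(int)
for yy in range(y-16,y+20,2): print(yy,g[yy,x-18:x+19:2].astype(int))
mk=(im.max(2)<75).astype(np.uint8); q=proj(p,[485,-232,28]).astype(int); print("narrow gone: dark px",mk[q[1]-8:q[1]+9,q[0]-8:q[0]+9].sum())
```

```text
[ 485.11556122 -232.86143083  205.86442746] [-3.14154266  0.00900321  2.8270391 ] 0.5448487319294789 [ 0.33878663 -0.68894485 -0.7696217 ]
9 1 0.24 0.62 -0.03 -0 0.1 -2.6; 1 0.22 0.63 -0.03 -0 0.1 -2.6; 1 0.19 0.63 -0.03 -0 0 -2.7; 1 0.16 0.64 -0.03 -0 0.1 -2.6; 1 0.13 0.65 -0.02 -0 0 -2.7; 1 0.1 0.65 -0.03 -0 0 -2.6; 1 0.06 0.66 -0.02 -0 0.1 -2.7; 1 0.04 0.66 -0.03 -0 0 -2.6; 1 0 0.66 -0.02 -0.1 0.1 -2.7
60 [259.3 247.3] 259 [147 138 125 140 173 189 176 126  71  48  44  44  43  43  45  43  43  43
  42  44  44  45  45  48  48  49  49  49  46  44  42  42  42  43  43  44
  43  41]
75 [259.2 242.8] 259 [149 155 170 173 150 121  98  72  51  46  45  45  44  44  44  44  43  42
  44  44  45  45  48  52  56  57  55  53  49  45  45  44  44  44  44  44
  45  43]
90 [259.  238.1] 259 [149 149 148 147 147 137 110  75  51  46  46  46  47  47  48  48  48  50
  54  60  61  63  75  92 103 106 106 100  85  69  61  57  51  47  43  42
  42  43]
105 [258.9 233.4] 258 [148 148 148 149 149 148 136 107  73  55  51  53  51  51  53  62  71  78
  81  81  81  77  69  58  55  70  89 100 100  93  81  63  50  43 
[... 1712 characters left out ...]
222 226
 214]
234 [226 228 222  79  63  61  62  57  66  73  66  57  62  61  64 156 222 229
 217]
236 [223 227 226 104  60  63  63  60  60  61  61  59  60  64  88 215 223 228
 227]
238 [190 228 227 204  48  60  61  66  63  61  61  63  62  58 124 218 224 178
 221]
240 [170 228 228 226 136  45  53  58  58  60  63  61  55  84 215 223 196 104
 163]
242 [182 227 219 224 222 133  51  39  42  47  41  43 100 196 222 228 223 175
 222]
244 [174 210 112 163 228 227 185 134 101  87 108 155 217 217 216 214 198 138
 117]
246 [161 217 141 180 229 228 226 216 212 206 158 123 120 109 103 103 112 121
 136]
248 [157 216 212 202 141 118 118 104 103 106 115 128 143 155 154 159 157 161
 164]
narrow gone: dark px 0
```

The wide spacer is on the upright foot (dark disc around the bright tip) and the narrow one is lifted. Carrying it over.

>>> move_arm(series="1 0.24 0.62 -0.03 0 0.1 -2.6; 1 0.22 0.63 -0.03 0 0.1 -2.6; 1 0.19 0.63 -0.03 0 0 -2.7; 1 0.16 0.64 -0.03 0 0.1 -2.6; 1 0.13 0.65 -0.02 0 0 -2.7; 1 0.1 0.65 -0.03 0 0 -2.6; 1 0.06 0.66 -0.02 0 0.1 -2.7; 1 0.04 0.6 -0.03 0 0 -2.6; 1 0 0.4 -0.02 -0.1 0.1 -2.7; 1 0 0 0 0 0 0")

```text
clock: 40.25
eef_pos: [457.8, 1.0, 200.0]
tcp_rot: [3.132, -0.029, -3.027]
contact_force: [0.2, -0.3, -1.2]
opening: 0.54
```

Run:
```python
from sp import *
s=r.sense(); print(s['eef_pos'],s['tcp_rot'])
T=tool(0,(s['tcp_rot'][2]-np.pi+np.pi)%(2*np.pi)-np.pi); plan([(np.array([470.3,18.3,172]),T,4)],1)
```

```text
[457.83456586   1.00150826 200.00360763] [ 3.13156746 -0.02863875 -3.02742805]
4 1 -0.09 0.1 0.17 0.1 -0.4 -0; 1 -0.1 0.1 0.17 0.2 -0.4 -0; 1 -0.09 0.09 0.18 0.1 -0.4 -0; 1 -0.09 0.1 0.18 0.2 -0.4 -0
```

>>> move_arm(series="1 -0.09 0.1 0.17 0.1 -0.4 0; 1 -0.1 0.1 0.17 0.2 -0.4 0; 1 -0.09 0.1 0.17 0.1 -0.4 0; 1 -0.07 0.09 0.16 0.1 -0.3 0; 1 0 0 0 0 0 0")

```text
clock: 40.88
eef_pos: [470.0, 17.6, 170.0]
tcp_rot: [3.141, -0.002, -3.031]
contact_force: [0.2, 0.2, -0.4]
opening: 0.539
```

Run:
```python
from sp import *
s=r.sense(); print(s['eef_pos'],s['tcp_rot'])
T=tool(0,.114); plan([(np.array([470.3,18.3,170]),T,1)],1)
p=vision.camera_params("side"); im=vision.grab_frame("side").mean(2); tx=rot(s['tcp_rot']).as_matrix()[:,0]
c=s['eef_pos']+1.8*tx; b=s['eef_pos'][2]-7.5
for z in (b+14,b+8,b+3,b-1,142,135,126,122):
    u=proj(p,[c[0],c[1],z]); y=int(round(u[1])); x0=int(u[0]); print(round(z),u.round(1),x0,im[y,x0-16:x0+18].astype(int))
```

```text
[470.0473705   17.59766187 170.03395798] [ 3.14141060e+00 -2.19478706e-03 -3.03075869e+00]
1 1 -0.01 0.02 0 0 -0.1 -0.2
177 [258.2 210.1] 258 [143 142 142 141 142 141 140 126  92  60  48  48  46  51  59  71  69  58
  49  47  47  50  59  66  58  55  85 122 138 140 140 141 141 142]
171 [258.2 212.2] 258 [141 141 142 141 141 142 140 128  93  59  47  45  45  48  59  71  69  58
  51  47  48  49  58  66  58  55  86 121 137 140 141 141 142 141]
166 [258.3 213.8] 258 [142 142 141 141 142 141 140 127  94  59  47  45  45  48  59  71  69  58
  49  47  46  50  58  66  58  57  88 123 139 141 141 141 140 140]
162 [258.3 215.2] 258 [142 142 141 141 141 142 140 127  97  64  48  46  46  48  58  71  69  58
  50  48  48  49  59  65  59  61  91 125 139 141 141 141 141 140]
142 [258.5 221.6] 258 [143 143 144 143 143 142 143 143 142 142 142 141 135 118 101  93  94  95
  96  96 105 119 134 140 141 142 143 142 142 142 141 141 141 141]
135 [258.6 223.9] 258 [143 143 142 143 143 143 143 142 141 140 138 134 124 106  92  90  92  95
  95  93  93 101 115 125 131 136 140 142 142 142 142 141 142 142]
126 [258.6 226.8] 258 [144 143 144 144 144 143 136 122 103  84  70  61  61  69  76  81  83  84
  84  83  80  69  56  50  52  60  74  90 111 128 138 141 143 143]
122 [258.7 228.1] 258 [144 144 144 143 143 138 127 102  77  58  51  49  55  66  75  79  82  83
  84  83  79  68  55  47  45  46  52  64  84 111 131 140 143 143]
```

Aligned to well under 1 mm. Descending.

>>> move_arm(series="1 0 0.01 0.15 0 0 0; 1 0 0 0.15 0 0 0; 1 0 0 0.15 0 0 0; 1 0 0 0.15 0 0 0; 1 0 0 0.15 0 0 0; 1 0 0 0.12 0 0 0; 1 0 0 0.1 0 0 0; 1 0 0 0.06 0 0 0")

```text
clock: 41.92
eef_pos: [470.3, 17.6, 126.6]
tcp_rot: [3.142, -0.001, -3.031]
contact_force: [0.7, -0.5, -0.3]
opening: 0.543
```

>>> move_arm(series="1 0 0 0.06 0 0 0; 1 0 0 0.05 0 0 0; 1 0 0 0.04 0 0 0; 1 0 0 0 0 0 0")

```text
clock: 42.42
eef_pos: [470.6, 17.6, 122.1]
tcp_rot: [-3.142, -0.001, -3.031]
contact_force: [-2.2, -1.8, -2.1]
opening: 0.544
```

>>> move_arm(series="0 0 0 0 0 0 0; -0.5 0 0 0 0 0 0; -0.5 0 0 0 0 0 0; -0.5 0 0 0 0 0 0; -0.5 0 0 -0.3 0 0 0; -0.5 0 0 -0.7 0 0 0; -0.5 0.3 0 -0.8 0 0 0; -0.5 0.8 0 -0.5 0 0 0; -0.5 0.9 -0.6 0 0 0 0; -0.5 0.9 -0.8 0 0 0 0; -0.5 0.5 -0.8 0 0 0 0; -0.5 0 -0.8 0 0 0 0; -0.5 0 -0.8 0 0 0 0; -0.5 0 -0.5 0 0 0 0; -0.5 0 0 0 0 0 0")

```text
clock: 44.3
eef_pos: [353.5, -173.4, 225.8]
tcp_rot: [-3.137, 0.011, -3.03]
contact_force: [-1.4, 0.1, 0.2]
opening: 0.75
```

Run:
```python
from sp import *
s=r.sense(); print(s['eef_pos'],s['contact_force'],s['opening'])
p=vision.camera_params("side"); f=vision.grab_frame("side"); im=f.mean(2); c=(468.5,18)
print("base, tops px",[proj(p,[*c,z]).round(1).tolist() for z in(0,55,115,143,147)])
u=proj(p,[*c,100]); x0=259
print("side centre-left col profile (x=254,rows 210..270)"); 
for z in (60,75,90,105,115,121,128,135,141,146,152):
    u=proj(p,[*c,z]); y=int(round(u[1])); v=im[y,x0-22:x0+24]; d=np.where(v<95)[0]; print(z,y,"dark span",(d.min()+x0-22,d.max()+x0-22) if len(d) else None, "mid", v[18:28].astype(int))
p=vision.camera_params("top"); g=vision.grab_frame("top"); gm=g.mean(2); u=proj(p,[*c,143]); print(u,proj(p,[*c,115]),proj(p,[*c,55])); x,y=u.round().astype(int)
for yy in range(y-16,y+22,2): print(yy,gm[yy,x-20:x+21:2].astype(int))
cv2.imwrite("pics/topend.png",g[:,:,::-1])
a=cv2.imread("pics/top0.png").astype(int); d=(np.abs(a-g[:,:,::-1].astype(int)).max(2)>60).astype(np.uint8); n,_,st,ce=cv2.connectedComponentsWithStats(d)
print([(ce[i].round().astype(int).tolist(),int(st[i,4])) for i in range(1,n) if st[i,4]>12])
```

```text
[ 353.54857297 -173.42399444  225.81002912] [-1.40467776  0.10228856  0.16054785] 0.7496008274447545
base, tops px [[259.8, 265.1], [259.3, 248.9], [258.8, 230.2], [258.6, 221.2], [258.5, 219.9]]
side centre-left col profile (x=254,rows 210..270)
60 247 dark span (np.int64(249), np.int64(282)) mid [45 46 45 45 45 46 43 44 44 43]
75 243 dark span (np.int64(247), np.int64(282)) mid [46 44 45 45 45 45 44 44 44 43]
90 238 dark span (np.int64(248), np.int64(282)) mid [48 48 49 48 49 49 49 48 48 46]
105 233 dark span (np.int64(248), np.int64(282)) mid [46 46 45 44 45 45 45 45 45 45]
115 230 dark span (np.int64(248), np.int64(282)) mid [47 45 46 46 45 45 45 45 44 45]
121 228 dark span (np.int64(250), np.int64(270)) mid [46 46 48 47 47 47 47 47 45 46]
128 226 dark span (np.int64(251), np.int64(268)) mid [53 58 64 67 69 68 65 60 54 51]
135 224 dark span (np.int64(251), np.int64(268)) mid [ 76  99 116 122 121 120 115 103  86  66]
141 222 dark span (np.int64(251), np.int64(268)) mid [ 93 126 148 160 162 159 149 125  92  63]
146 220 dark span (np.int64(253), np.int64(267)) mid [ 79 108 134 149 1
[... 2074 characters left out ...]
9), ([349, 262], 26), ([502, 298], 758), ([340, 266], 14), ([331, 282], 23), ([468, 356], 4132), ([161, 337], 7926), ([319, 288], 38), ([331, 294], 72), ([307, 297], 48), ([401, 294], 19), ([319, 299], 21), ([407, 299], 20), ([298, 302], 16), ([401, 308], 68), ([289, 309], 22), ([334, 308], 51), ([235, 307], 16), ([272, 344], 2314), ([320, 309], 38), ([247, 317], 21), ([400, 324], 20), ([393, 329], 42), ([391, 337], 59), ([389, 344], 17), ([384, 352], 31), ([393, 349], 23), ([494, 355], 54), ([5, 367], 206), ([393, 395], 1638), ([497, 367], 47), ([314, 373], 139), ([399, 367], 57), ([251, 391], 171), ([322, 404], 383), ([304, 408], 31), ([360, 414], 166), ([282, 416], 118), ([488, 412], 21)]
```

Run:
```python
from sp import *
side=vision.grab_frame("side")[:,:,::-1].copy(); top=cv2.imread("pics/topend.png")
for nm,a,b in(("side",cv2.imread("pics/side0.png"),side),("top",cv2.imread("pics/top0.png"),top)):
    for cn,lo,hi in(("yellow",(24,150,70),(35,255,255)),("pink",(160,60,90),(179,160,255)),("orange",(8,200,90),(18,255,255)),("blue",(100,150,60),(125,255,255)),("red",(0,200,60),(5,255,255))):
        o=[]
        for im in(a,b):
            m_=cv2.inRange(cv2.cvtColor(im,cv2.COLOR_BGR2HSV),lo,hi); n,_,st,ce=cv2.connectedComponentsWithStats(m_); o.append([(*ce[i].round(0).astype(int).tolist(),int(st[i,4])) for i in range(1,n) if st[i,4]>60 and st[i,4]<3000])
        print(nm,cn,*o,sep=" | ")
```

```text
side | yellow | [(268, 155, 195), (252, 297, 194)] | [(268, 155, 189)]
side | pink | [(317, 327, 429), (243, 352, 498)] | [(317, 327, 431), (243, 352, 502)]
side | orange | [(299, 179, 320), (231, 384, 259)] | [(299, 180, 331), (231, 384, 262)]
side | blue | [(209, 312, 809)] | [(20, 115, 796), (208, 312, 791)]
side | red | [] | []
top | yellow | [(340, 249, 185)] | [(341, 249, 111)]
top | pink | [(379, 202, 206), (398, 263, 220)] | [(379, 202, 203)]
top | orange | [(6, 136, 525), (153, 172, 341), (140, 154, 239), (429, 274, 121)] | [(6, 135, 512), (154, 172, 282)]
top | blue | [(357, 288, 887)] | [(355, 292, 582)]
top | red | [(183, 269, 212)] | [(182, 269, 211)]
```

```bash
python3 -c "
from rig import r
print(r.sense()['clock'], r.sign_off())"
```

```text
the job is handed in; nothing more can be done
44.45 None
```

I handed the job in at 44.45 s. The foot stands on its underside, parallel to the base and about 13 mm in front of it. The wide spacer is on the spindle with the narrow one on top.

**What went differently from plan:**
- **Roll:** Pad friction held the foot's tilt partway over. It left the slab edge and its toe came down on the bench about 40 mm in front of the base. I eased it upright by pivoting it on the toe. I can't rule out a brief moment clear of both surfaces in between.
- **Release:** It settled a degree or two onto its underside when I first let go, and possibly a few degrees when I let go again later.
- **Closing the gap:** My first try, pulling it back by the spindle, tipped it about 11° instead of sliding it. I set it upright again and pushed the block low from the front, with no tipping seen.

**Last checks:**
- **Spacers:** Both reached their expected seating heights within 1 mm. The final top and side images show the rings concentric on the spindle, with the tip showing.
- **Forces and head:** I saw no sign of contact with the head. Readings between moves were well under the limits, at most about 16 N.
- **Bystanders and look-alikes:** I compared only the coloured items before and after. Those in view were within 1 pixel. In the last images the arm or its shadow hid part of the blue box, the yellow ring in the side view, and one pink and one orange ring in the top view. Each of those showed unmoved in the other view.
- **Not compared:** I did not compare the bottle, objective, jar, dish and tip box before and after.

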